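# Level the parts-store shelf and hold the level down

### The arm

A 7-joint arm with a two-finger parallel gripper is mounted at the origin on the work surface. World frame = base frame: x ahead of the robot, y to its left, z up, the work surface at z = 0. Lengths are in m, angles in rad, forces in N, time in s.
With the tool pointing down it reaches from about 0.425 to 0.875 m from the base axis. Payload 4.7 kg.
Tool frame: the origin (TCP) lies at the very end of the fingers, on their centre line; the grasp point (between the pads) lies 19 mm behind it; z points along the fingers, y is the line along which they close (so a half turn about z gives the same grasp; the last joint's range is limited). The gripper opens to 87 mm and grips with 3 to 60 N. Pads are 19 mm wide; open, the fingers measure 117 mm over their backs; the gripper's body (75 mm by 190 mm) begins 51 mm behind the grasp point.
Start: joints at [-1.28, 0.321, -0.07, 1.45, 0.023, 1.371, -0.057], TCP at [0.178, 0.625, 0.223] pointing down, gripper open.
Joint ranges: [-2.86, 2.86], [-0.3, 2.09], [-1.38, 1.24], [0.06, 2.45], [-1.56, 4.7], [0.09, 2.05], [-2.69, 2.69]. Speed limits (rad/s): [2.57, 2.57, 3.14, 3.14, 3.14, 3.14, 3.14].

### API

Orientations are given as a rotation vector (axis times angle).
In Python, from bench import ctrl, vision gives the robot as it stands.
- The arm moves only by the tool jog_arm, never from a script. Its argument "increments" is a list of rows, each an object of numbers: "tx", "ty", "tz": the shift along the tool's x, y, z in mm; "wx", "wy", "wz": the turn, a rotation vector about the tool's x, y, z in rad; "gripper": the opening, from 0 (shut) to 1 (fully open). In form: [{"tx": .., "ty": .., "tz": .., "wx": .., "wy": .., "wz": .., "gripper": ..}, ...]. A call has exactly 5 rows; each row is the pose to reach, as a shift and turn from the pose commanded when the call began, along the tool's axes at that moment; what a row does not reach only later rows make up. A row lasts 1/12 s, in which the tool goes at most 41.7 mm and 7.16 degrees, less where a joint would pass 70% of its speed; a pose out of reach is approached as far as the arm can. A call with a gripper value outside its range is refused whole. The fingers move at their own pace and stop on an object; "grip_force" is the grip in N (left out, the last holds). Time passes only in rows, so rows that repeat a pose let the fingers close, or fill a call up. It gives the time, the measured TCP pose, the force, the opening and the grip force at its end, in the units of the state.
- ctrl.get_state(): the state, without advancing time (a new reading comes with each control period).
- vision.get_image(name): name is "scene" or "top"; returns a dict with "color" (480x640x3 uint8, blue, green, red), "fx", "fy", "cx", "cy" (pixels), "extrinsics" (4x4, takes a point from world to camera coordinates). Camera axes: x right, y down, z forward; pixel columns grow to the right and rows downward; lengths in m; the calibration is good to about 2 mm. A picture is of the moment at which its call begins. There is no depth.
- ctrl.close_job(): hands the job in; it is judged then, once.
Trained networks look in the newest picture that a camera, given by its name, has taken for a name from the list of things; names that differ only in an ending like _2 or _b are one class to them, and where a whole thing is asked for, a point or a joint stands for the part that bears it (a point fixed in the world has none). Each returns a list of dicts, best first, with "conf" (0 to 1); they miss things now and then, are a little off and sometimes report something else, mostly with a low value. They report only what shows in the picture. A call takes as long as a camera call. They do not tell look-alikes from the thing itself.
- vision.spot_in(camera, thing): "bbox" ([left, top, right, bottom] in pixels, round what is visible of it).
The state is a dict: "time": time; "joint_positions": joint angles; "qd": joint speeds; "joint_torque": joint torques, N m; "position": TCP position; "tool_rot": TCP orientation; "ft_force": force on the tool from outside, world axes, zero at the start; "torque": the same for the moment, N m; "grip_width": opening from 0.0 (shut) to 1.0 (fully open); "grip_force": force on a finger pad.
Only numpy, scipy, OpenCV 4.12 (cv2) and the standard library are available. Lean on these libraries where they do the work, as an engineer would, in place of code of your own. Each camera call takes 0.05 s, during which the arm holds its last target. There are 200 camera calls.

### The job

Stand the spirit level lengthwise on the sagging little shelf and let its bubble settle, then turn the wing knob of the shelf's levelling foot until the bubble sits in the middle, between the two black lines. Then press the level firmly down onto the shelf, about as hard as the weight of a 1.5 kg bag, and finish while still pressing, with the bubble in the middle, so that the foot could be locked. Do not disturb the filters and the carton standing around.

Things in the scene. Friction and masses are not known exactly. Their poses are not given: they have to be found in the camera images.
- level: spirit level: loose aluminium bar 240 x 28 x 40 high (mm), black end caps, about 0.3 kg, standing on its 28 mm wide underside; origin at its centre, 20 mm above the underside; x along the bar, z up. In the middle of the top face a yellow-green vial 60 mm long with a pale bubble 12 mm long and two black lines; the rest of the top may be pressed. Works either way round
- bubble (a joint): the level's bubble: distance (m) of the bubble from the middle of the vial, positive towards the bar's +x end, stops at 0.021 either way. It moves towards the higher end, 2.5 mm per 0.01 rad of slope, and needs about 1.5 s to settle. Between the lines it is within 0.003
- shelf: grey steel shelf board 130 x 300 mm; origin at the centre of its bare top face, 65 to 80 mm above the bench; y along its length, z square to the face (tilts with it). The -y end is hinged 162 mm from the origin; the +y end has a bracket on the levelling foot's spindle and at the start hangs 0.026 to 0.07 rad too low. It stays as the knob sets it, also when pressed with 25 N
- knob_grip (a point): black wing knob on the upright spindle beyond the shelf's +y end, 128 mm above the bench; point: centre of its wing, on the turning axis. Wing 44 mm long (point x), 14 thick (y), reaching 15 above and 19 below the point, on a 42 mm disc. Turn 0.8 to 2.4 rad clockwise from above to raise the +y end, 0.03 rad per rad (7.5 mm of bubble). Stiff (0.35 N m), stays when let go
- filter_red: bystander: red filter canister 84 mm across, 120 mm high, origin at the centre of its underside
- filter_white: bystander: white filter canister 72 mm across, 90 mm high, origin at the centre of its underside
- carton: bystander: blue carton 90 x 120 x 100 mm high, origin at the centre of its underside
Things that resemble listed ones, but are neither listed nor needed, are in the scene too. What is meant by the level is not pink, and is the larger of those in its own colour.

How it is judged:
By the outcome, as a careful person would: the job done as asked, in the order asked, and still so for the second after the job is handed in, while the arm keeps its last pose, push and grip.
It also fails if it takes over 72 s, if anything falls off the work surface, if the arm or the gripper's body presses on something with over 40 N, if the wrist force passes 120 N, or if a joint passes its speed limit or range.

## Working session

There is one attempt and no reset: what is moved stays moved. The work goes in short steps, Python scripts to look and compute and a tool call to move; the robot and the scene stay as the last step left them, time stands still between calls to the robot, and variables do not carry over. Pictures are saved under pics/ and viewed, at most 10 in all, crops included, and the job is handed in when it is done.

Besides the shell and the picture viewer there is one more tool, called after "Call:" as name(argument=value, ...) on one line, values as JSON. jog_arm: Moves the arm, as the interface text tells. Its arguments: {"type":"object","properties":{"increments":{"type":"array"},"grip_force":{"type":"number"}},"required":["increments"]}

```bash
mkdir -p pics; ls; python3 - <<'E'
from bench import ctrl,vision
import cv2,numpy as np
for n in("scene","top"):
    i=vision.get_image(n); cv2.imwrite(f"pics/{n}1.png",i["color"])
    E=np.array(i["extrinsics"]); print(n,i["fx"],i["fy"],i["cx"],i["cy"],E.round(4).tolist(), (-E[:3,:3].T@E[:3,3]).round(3))
    for t in("level","shelf","knob_grip","filter_red","filter_white","carton","bubble"):
        print(t,[(np.round(d["bbox"]).tolist(),round(d["conf"],2)) for d in vision.spot_in(n,t)])
print(ctrl.get_state())
E
```

```text
pics
scene 479.7679661863265 479.7679661863265 315.54305258288144 233.37023225289548 [[-0.3925, 0.9197, -0.0048, 0.2416], [0.529, 0.2214, -0.8192, -0.1567], [-0.7524, -0.3241, -0.5734, 1.497], [0.0, 0.0, 0.0, 1.0]] [1.304 0.298 0.731]
level [([209.0, 210.0, 251.0, 278.0], 0.91), ([151.0, 211.0, 210.0, 234.0], 0.69), ([269.0, 161.0, 280.0, 214.0], 0.6)]
shelf [([311.0, 245.0, 492.0, 316.0], 0.86)]
knob_grip [([475.0, 262.0, 504.0, 283.0], 0.87)]
filter_red [([232.0, 293.0, 282.0, 368.0], 0.81)]
filter_white [([341.0, 337.0, 386.0, 398.0], 0.78), ([477.0, 263.0, 506.0, 284.0], 0.69)]
carton [([148.0, 263.0, 230.0, 343.0], 0.77)]
bubble []
top 513.8475983865862 513.8475983865862 324.5143725195916 237.43458987744344 [[0.0093, -0.9996, 0.0262, -0.0889], [-0.9979, -0.0109, -0.0632, 0.4823], [0.0635, -0.0256, -0.9977, 1.248], [0.0, 0.0, 0.0, 1.0]] [ 0.403 -0.052  1.278]
level [([390.0, 197.0, 427.0, 292.0], 0.9), ([441.0, 244.0, 517.0, 252.0], 0.87), ([395.0, 315.0, 450.0, 412.0], 0.64)]
shelf [([146.0, 180.0, 304.0, 252.0], 0.59)]
knob_grip [([131.0, 222.0, 159.0, 238.0], 0.83)]
filter_red []
filter_white [([215.0, 107.0, 247.0, 147.0], 0.55)]
carton [([360.0, 105.0, 420.0, 159.0], 0.85)]
bubble []
{'time': 0.8, 'joint_positions': array([-1.27992578,  0.32097351, -0.07003931,  1.45048851,  0.02259371,
        1.37079611, -0.05692381]), 'qd': array([ 8.97495210e-05, -8.28732192e-04,  4.39748871e-04,  6.76281791e-04,
       -4.70675936e-04, -1.29719307e-03, -1.27722147e-03]), 'joint_torque': array([ 4.00076970e-04, -4.91044772e+01, -4.02831025e-01, -3.12753332e+01,
       -6.36865245e-02,  3.36404156e-02,  3.08026483e-05]), 'position': array([0.17767871, 0.62527334, 0.22260905]), 'tool_rot': array([4.33453233e-01, 3.11147324e+00, 1.76791355e-04]), 'ft_force': array([-1.05146206,  0.79203751, -0.39667792]), 'torque': array([-0.06831571, -0.02769475, -0.00832513]), 'grip_force': 0.0, 'grip_width': 1.0000406184241335}
```

View pics/scene1.png

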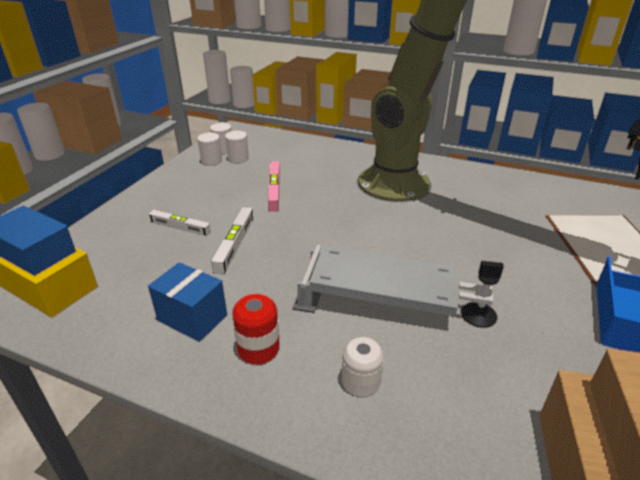

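View pics/top1.png

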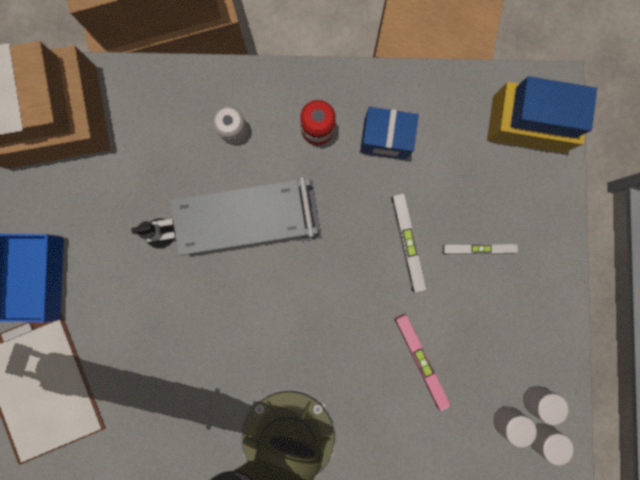

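The scene view shows the larger white level at about (233,240), with a smaller white one at (180,222), a pink one at (274,186), the shelf at (385,280) and the knob at (490,270). In the top view, the level is at (409,243), running from (400,196) to (419,290). The shelf spans (173..310, 180..254), the knob is at (145,230), and the filters and carton lie above the shelf.

```bash
cat > h.py <<'E'
from bench import ctrl,vision
import cv2,numpy as np
from scipy.spatial.transform import Rotation as R
def w(i,u,v,z):
    E=np.array(i["extrinsics"]);c=-E[:3,:3].T@E[:3,3]
    d=E[:3,:3].T@np.array([(u-i["cx"])/i["fx"],(v-i["cy"])/i["fy"],1])
    return c+d*(z-c[2])/d[2]
def px(i,p):
    E=np.array(i["extrinsics"]);q=E[:3,:3]@np.array(p)+E[:3,3]
    return np.array([i["fx"]*q[0]/q[2]+i["cx"],i["fy"]*q[1]/q[2]+i["cy"]])
def crop(i,l,t,r,b,s): return cv2.resize(i["color"][t:b,l:r],None,fx=s,fy=s,interpolation=cv2.INTER_CUBIC)
E
python3 - <<'E'
from h import *
i=vision.get_image("top"); s=vision.get_image("scene")
# level segmentation
g=i["color"].astype(int); m=np.zeros(g.shape[:2],np.uint8)
sub=g[185:300,380:435]; mm=(sub.min(2)>135)|((sub[:,:,1]-sub[:,:,0])>50)
m[185:300,380:435]=mm
pts=cv2.findNonZero(m); r=cv2.minAreaRect(pts); print("level",r,len(pts),np.median(g[185:300,380:435].reshape(-1,3),0))
print(np.array([w(i,u,v,.04) for u,v in cv2.boxPoints(r)]).round(4))
for n,b in (("red",(318,118,.12)),("white",(230,121,.09)),("carton",(392,128,.1))): print(n,w(i,*b).round(3))
a=crop(i,120,170,320,265,4)
b=np.hstack([crop(s,440,245,520,335,3),crop(i,385,185,435,300,2)[:230] if 0 else cv2.resize(i["color"][190:295,385:435],(129,270),interpolation=cv2.INTER_CUBIC)])
c=np.zeros((a.shape[0]+1,800,3),np.uint8);c[:a.shape[0]]=a
cv2.imwrite("pics/c1.png",np.vstack([c[:380,:],np.zeros((0,800,3),np.uint8)]))
d=np.zeros((560,800,3),np.uint8); x=crop(s,440,245,520,335,6)[:540]; d[:540,:480]=x; y=crop(i,385,190,435,295,5); d[:525,500:750]=y
cv2.imwrite("pics/c2.png",d)
E
```

```text
level ((409.57415771484375, 242.32522583007812), (99.99372100830078, 11.853515625), 77.15229034423828) 994 [118. 124. 128.]
[[ 0.5873 -0.2485  0.04  ]
 [ 0.5941 -0.2768  0.04  ]
 [ 0.3579 -0.3305  0.04  ]
 [ 0.3514 -0.3025  0.04  ]]
red [ 0.751 -0.064  0.12 ]
white [0.749 0.142 0.09 ]
carton [ 0.736 -0.237  0.1  ]
```

View pics/c1.png

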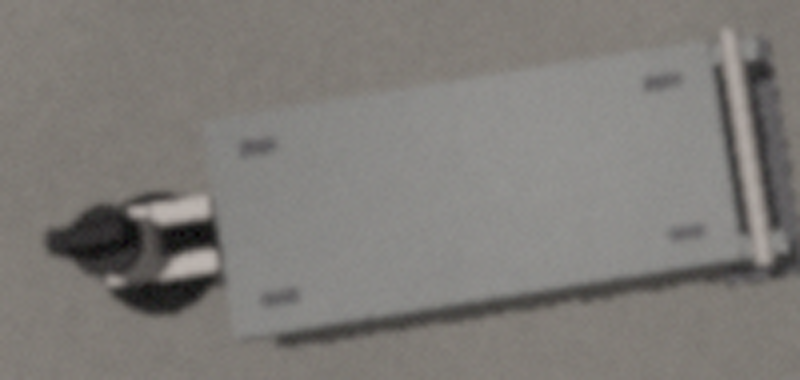

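View pics/c2.png

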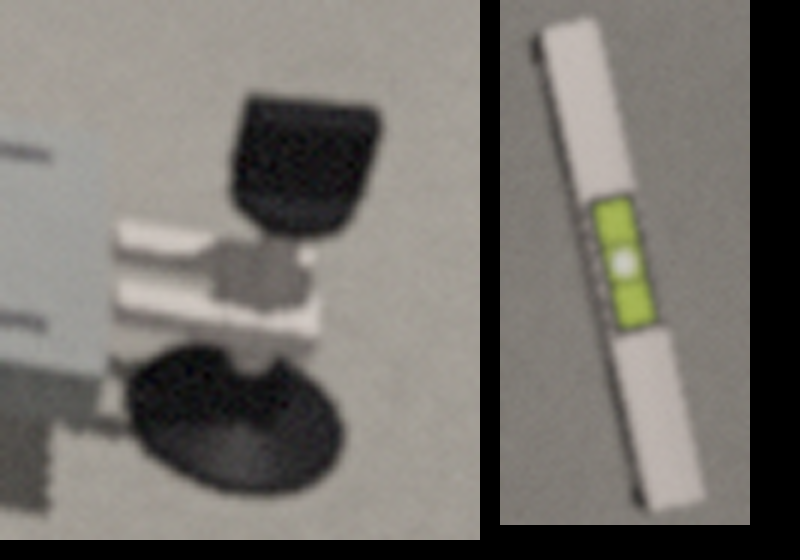

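c1 shows the shelf face corners at about (171,200), (179,254), (300,180) and (305,234). The wing is roughly along the image horizontal at about (141,229). In c2 the bubble sits in the middle of the level on the flat bench, so the bench is level. Next I'll fit the shelf plane and the knob pose from both views.

```bash
cat > fit.py <<'E'
from h import *
from scipy.optimize import minimize
i=vision.get_image("top"); s=vision.get_image("scene")
def hullmask(im,P):
    q=np.array([px(im,p) for p in P]); h=cv2.convexHull((q*16).round().astype(np.int32))
    m=np.zeros((480*1,640),np.uint8); cv2.fillConvexPoly(m,h,255,cv2.LINE_AA,4); return m/255.
def blob(mask,pt):
    n,l=cv2.connectedComponents(mask.astype(np.uint8)); return (l==l[pt[1],pt[0]])
def tint(im):
    g=cv2.GaussianBlur(im["color"],(5,5),0).astype(int); return g[:,:,0]-g[:,:,2],g
mt,gt=tint(i); ms,gs=tint(s)
St=blob((mt>-4)&(gt.sum(2)>260),(240,217)); Ss=blob((ms>-4)&(gs.sum(2)>300),(385,275))
print("areas",St.sum(),Ss.sum())
def board(p):
    x,y,z,yaw,t=p; M=(R.from_euler("z",yaw)*R.from_euler("x",-t)).as_matrix()
    return [np.array([x,y,z])+M@np.array([a*.065,b*.15,0]) for a in(1,-1) for b in(1,-1)]
def cost(p): 
    P=board(p); return ((hullmask(i,P)-St)**2).sum()/St.sum()+((hullmask(s,P)-Ss)**2).sum()/Ss.sum()
p0=np.array([.54,.12,.072,.165,.045])
best=min((minimize(cost,p0+np.array([0,0,dz,0,dt]),method="Nelder-Mead",options=dict(initial_simplex=None,xatol=1e-4,fatol=1e-5,maxiter=800)) for dz in(0,.006) for dt in(-.015,.015)),key=lambda r:r.fun)
print("shelf",best.x.round(4),best.fun,St.sum(),Ss.sum())
# knob
Kt=gt.max(2)<60; Ks=blob(gs.max(2)<60,(490,270)); Kt[:, :128]=0; Kt[:,160:]=0; Kt[:215]=0; Kt[245:]=0
print("knob px",Kt.sum(),Ks.sum())
def knob(p):
    x,y,yaw=p; M=R.from_euler("z",yaw).as_matrix(); c=np.array([x,y,.128])
    W=[c+M@np.array([a*.022,b*.007,z]) for a in(1,-1) for b in(1,-1) for z in(.015,-.019)]
    D=[c+np.array([.021*np.cos(a),.021*np.sin(a),-.019]) for a in np.linspace(0,6.28,24)]
    return W+D
def kc(p):
    A=hullmask(s,knob(p)); return ((A-Ks)**2).sum()
def kt(p):
    A=hullmask(i,knob(p)); return ((A*(1-Kt))**2).sum()+ (Kt[:, :139]*(1-A[:, :139])).sum()
u=w(i,141,229,.143); print("knob guess",u)
rs=[minimize(lambda p:kc(p)+kt(p),[u[0],u[1],y],method="Nelder-Mead",options=dict(initial_simplex=[[u[0],u[1],y],[u[0]+.01,u[1],y],[u[0],u[1]+.01,y],[u[0],u[1],y+.3]])) for y in np.arange(0,3.1,.4)]
for r in sorted(rs,key=lambda r:r.fun)[:4]: print("knob",r.x.round(4),r.fun)
E
python3 fit.py
```

```text
areas 5741 301014
shelf [0.5265 0.1229 0.0352 0.1773 0.0368] 1.2138442243344554 5741 301014
knob px 265 403
knob guess [0.48924728 0.32241833 0.143     ]
knob [ 0.4926  0.323  -0.6246] 240.4420453671665
knob [0.4928 0.323  2.47  ] 240.53070357554785
knob [0.4925 0.3229 2.4664] 240.88999615532487
knob [0.4928 0.3231 2.4756] 241.27386389850057
```

```bash
python3 - <<'E'
from h import *
s=vision.get_image("scene");i=vision.get_image("top")
d=np.zeros((600,800,3),np.uint8)
d[:380]=crop(s,300,238,500,333,4)
d[384:594,:350]=crop(i,125,210,160,231+0,10)[:210]
d[384:594,360:800]=crop(s,468,255,512,276,10)[:210]
cv2.imwrite("pics/c3.png",d)
for im,a,b in((i,(150,217),(330,217)),(s,(385,240),(385,330))):
    pass
print(i["color"][217,165:190].tolist()); print(s["color"][285:330:3,400].tolist(),s["color"][245:270:2,400].tolist())
E
```

```text
[[112, 118, 121], [117, 122, 126], [116, 120, 126], [120, 127, 130], [119, 123, 128], [115, 121, 125], [117, 120, 127], [116, 121, 125], [120, 124, 128], [126, 130, 129], [127, 128, 130], [126, 129, 129], [125, 129, 130], [128, 131, 132], [127, 130, 132], [130, 130, 133], [129, 132, 134], [130, 132, 134], [129, 131, 131], [128, 131, 132], [129, 131, 132], [127, 128, 131], [131, 133, 133], [127, 129, 131], [131, 133, 135]]
[[161, 164, 165], [158, 160, 163], [159, 163, 163], [157, 161, 161], [140, 143, 142], [84, 85, 86], [89, 90, 91], [86, 89, 90], [73, 78, 81], [74, 79, 81], [72, 78, 79], [73, 76, 77], [74, 80, 84], [142, 148, 154], [151, 156, 162]] [[153, 159, 165], [151, 160, 165], [150, 158, 163], [152, 159, 163], [150, 158, 164], [151, 159, 163], [153, 159, 161], [157, 159, 159], [156, 160, 161], [157, 162, 162], [156, 159, 161], [160, 161, 163], [158, 163, 163]]
```

View pics/c3.png

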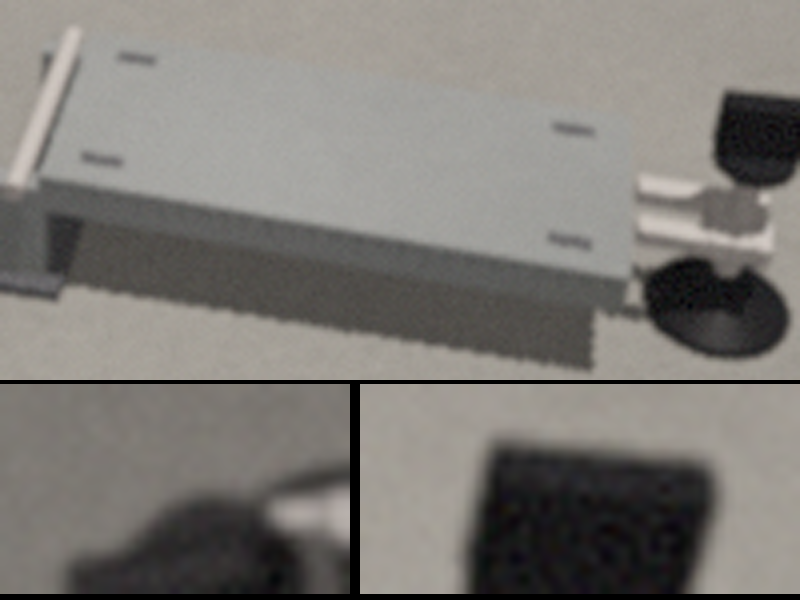

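c3 gives scene shelf corners at (322,247.5), (310.5,283), (458,308) and (459,266.5). The wing's top edge runs from about (483,261) to (503,263).

```bash
python3 - <<'E'
from h import *
from scipy.optimize import least_squares
i=vision.get_image("top"); s=vision.get_image("scene")
C=[(1,1),(-1,1),(1,-1),(-1,-1)]
T=[(171.25,200.5),(179.5,254.5),(299.5,180.5),(305.5,234.5)]
S=[(458,308),(459,266.5),(310.5,283),(322,247.5)]
def f(p):
    M=(R.from_euler("z",p[3])*R.from_euler("x",-p[4])).as_matrix()
    P=[p[:3]+M@np.array([a*.065,b*.15,0]) for a,b in C]
    return np.concatenate([px(i,q)-t for q,t in zip(P,T)]+[px(s,q)-t for q,t in zip(P,S)])
r=least_squares(f,[.54,.12,.072,.165,.045]); print(r.x.round(4)); print(f(r.x).round(1).reshape(-1,2).tolist())
a=w(s,482.5,261.4,.143);b=w(s,503,263,.143);print("wing scene",a,b,np.arctan2(*(b-a)[[1,0]]),np.linalg.norm(b-a))
a=w(i,152,227,.143);b=w(i,131.5,230.3,.143);print("wing top",a,b,np.arctan2(*(b-a)[[1,0]]),np.linalg.norm(b-a))
# refined knob fit with looser threshold
g=s["color"].max(2); n,l=cv2.connectedComponents((g<85).astype(np.uint8)); K=l==l[270,490]
ys,xs=np.nonzero(K); print("knob bbox",xs.min(),xs.max(),ys.min(),ys.max())
g=i["color"].max(2)[220:242,126:166]; print("\n".join("".join("#" if v<40 else "+" if v<60 else "-" if v<85 else "." for v in row) for row in g))
p=r.x; d=np.array([-np.sin(p[3]),np.cos(p[3])])
for q in (.19,.2,.21): print("axis",p[:2]+d*q)
E
```

```text
[0.524  0.1212 0.0717 0.1662 0.0091]
[[-0.7, -0.3], [-1.3, 0.4], [-2.6, 0.3], [-0.1, 0.5], [-1.1, -0.5], [-2.1, 0.4], [-1.7, 0.4], [0.7, -0.4]]
wing scene [0.49380624 0.30605761 0.143     ] [0.48350648 0.34364444 0.143     ] 1.8382565860580926 0.03897248947156281
wing top [0.49392578 0.29860625 0.143     ] [0.48615264 0.34298341 0.143     ] 1.7441981518061753 0.04505280013666737
knob bbox 479 502 261 284
...........................----.........
..................----..................
................--++++---...............
...............-+++++++++-..............
..............-++++++#+#++-.............
.............-++++++#++####+-...........
............-+++++++++++####+-.......---
........---+++++++++++++#####-----++####
......--++++++++++++++++#####--.-+######
......-++++++++++++++++######+-.--+#####
......-+++++++++++###########+-.--######
......-+++++#+++#############+----+#####
......-+++##############+++++--.--+###+-
.......---++##########+++++++--.---+--..
...........-++#####+++++++++--...---....
.............-++++++++-+++++--...-......
..............-+++++-++++++-............
...............---++---+++--............
.................----...---.............
...........................-.----.......
..........................-----+---.--++
.........................-+++#+###++####
axis [0.49257563 0.30854469]
axis [0.49092096 0.31840684]
axis [0.48926628 0.32826899]
```

```bash
cat >> h.py <<'E'
def pose():
    s=ctrl.get_state(); return np.array(s["position"]),R.from_rotvec(s["tool_rot"]),s
def down(yaw,tilt=0,axis=(1,0,0)):
    # tool z down, tool y at world yaw; optional extra world rotation
    y=np.array([np.cos(yaw),np.sin(yaw),0]); z=np.array([0,0,-1.]); x=np.cross(y,z)
    return R.from_rotvec(tilt*np.array(axis))*R.from_matrix(np.c_[x,y,z])
def inc(wps,p=None,r=None):
    if p is None: p,r,_=pose()
    for q,o in wps:
        q=np.array(q); t=r.inv().apply(q-p)*1000; v=(r.inv()*o).as_rotvec()
        print("t",t.round(0),"w",v.round(3)," |t|%.0f |w|%.2f"%(np.linalg.norm(t),np.linalg.norm(v)))
        p,r=q,o
E
python3 - <<'E'
from h import *
p,r,_=pose(); W=[]
n=7
for k in range(1,n+1):
    f=k/n; a=1.294+f*(-.5496-1.294); rad=.65+f*(.5544-.65); z=.223-f*.08
    W.append(([rad*np.cos(a),rad*np.sin(a),z],down(1.294+f*(-1.35-1.294))))
inc(W)
E
```

```text
t [-166.  -36.   11.] w [0.    0.    0.378]  |t|170 |w|0.38
t [-165.  -16.   11.] w [0.    0.    0.378]  |t|166 |w|0.38
t [-162.    2.   11.] w [0.    0.    0.378]  |t|163 |w|0.38
t [-157.   20.   11.] w [0.    0.    0.378]  |t|159 |w|0.38
t [-151.   37.   11.] w [0.    0.    0.378]  |t|156 |w|0.38
t [-142.   52.   11.] w [0.    0.    0.378]  |t|152 |w|0.38
t [-132.   66.   11.] w [0.    0.    0.378]  |t|148 |w|0.38
```

Call:
jog_arm(increments=[{"tx": -33,"ty": -7,"tz": 2,"wz": 0.076},{"tx": -66,"ty": -14,"tz": 4,"wz": 0.151},{"tx": -100,"ty": -22,"tz": 7,"wz": 0.227},{"tx": -133,"ty": -29,"tz": 9,"wz": 0.302},{"tx": -166,"ty": -36,"tz": 11,"wz": 0.378}])

```text
validation failed for argument at $.in...
```

Call:
jog_arm(increments=[{"tx": -33,"ty": -3,"tz": 2,"wz": 0.076},{"tx": -66,"ty": -6,"tz": 4,"wz": 0.151},{"tx": -100,"ty": -10,"tz": 7,"wz": 0.227},{"tx": -132,"ty": -13,"tz": 9,"wz": 0.302},{"tx": -165,"ty": -16,"tz": 11,"wz": 0.378}])

```text
validation failed for argument at $.in...
```

Call:
jog_arm(increments=[{"tx": -33,"ty": 0,"tz": 2,"wz": 0.076},{"tx": -66,"ty": 1,"tz": 4,"wz": 0.151},{"tx": -98,"ty": 1,"tz": 7,"wz": 0.227},{"tx": -130,"ty": 2,"tz": 9,"wz": 0.302},{"tx": -162,"ty": 2,"tz": 11,"wz": 0.378}])

```text
validation failed for argument at $.in...
```

Call:
jog_arm(increments=[{"tx": -31,"ty": 4,"tz": 2,"wz": 0.076},{"tx": -62,"ty": 8,"tz": 4,"wz": 0.151},{"tx": -94,"ty": 12,"tz": 7,"wz": 0.227},{"tx": -125,"ty": 16,"tz": 9,"wz": 0.302},{"tx": -157,"ty": 20,"tz": 11,"wz": 0.378}])

```text
validation failed for argument at $.in...
```

Call:
jog_arm(increments=[{"tx": -30,"ty": 7,"tz": 2,"wz": 0.076},{"tx": -60,"ty": 15,"tz": 4,"wz": 0.151},{"tx": -91,"ty": 22,"tz": 7,"wz": 0.227},{"tx": -121,"ty": 30,"tz": 9,"wz": 0.302},{"tx": -151,"ty": 37,"tz": 11,"wz": 0.378}])

```text
validation failed for argument at $.in...
```

Call:
jog_arm(increments=[{"tx": -28,"ty": 10,"tz": 2,"wz": 0.076},{"tx": -57,"ty": 21,"tz": 4,"wz": 0.151},{"tx": -85,"ty": 31,"tz": 7,"wz": 0.227},{"tx": -114,"ty": 42,"tz": 9,"wz": 0.302},{"tx": -142,"ty": 52,"tz": 11,"wz": 0.378}])

```text
validation failed for argument at $.in...
```

```bash
python3 - <<'E'
from h import *
p,r,s=pose();print(p,r.as_matrix().round(3).tolist(),s["time"],s["joint_positions"].round(2),s["ft_force"].round(1))
inc([([.4727,-.2896,.12],down(-1.35)),([.4727,-.2896,.012],down(-1.35))])
E
```

```text
[0.17765071 0.62526669 0.2225758 ] [[-0.962, 0.273, 0.0], [0.273, 0.962, 0.0], [-0.0, 0.0, -1.0]] 1.2 [-1.28  0.32 -0.07  1.45  0.02  1.37 -0.06] [-0.1 -0.3 -0.7]
t [-534. -799.  103.] w [ 0.    -0.     2.644]  |t|967 |w|2.64
t [  0.   0. 108.] w [0. 0. 0.]  |t|108 |w|0.00
```

All keys seem to be required, so I'll send full rows.

Call:
jog_arm(increments=[{"tx": -33,"ty": -7,"tz": 2,"wx": 0,"wy": 0,"wz": 0.076,"gripper": 1},{"tx": -66,"ty": -14,"tz": 4,"wx": 0,"wy": 0,"wz": 0.151,"gripper": 1},{"tx": -100,"ty": -22,"tz": 7,"wx": 0,"wy": 0,"wz": 0.227,"gripper": 1},{"tx": -133,"ty": -29,"tz": 9,"wx": 0,"wy": 0,"wz": 0.302,"gripper": 1},{"tx": -166,"ty": -36,"tz": 11,"wx": 0,"wy": 0,"wz": 0.378,"gripper": 1}])

```text
time: 1.62
position: [0.3288, 0.5443, 0.2116]
tool_rot: [1.016, 2.973, 0.001]
ft_force: [0.6, 0.2, -0.5]
grip_width: 1.0
grip_force: 0.0
```

Call:
jog_arm(increments=[{"tx": -33,"ty": -3,"tz": 2,"wx": 0,"wy": 0,"wz": 0.076,"gripper": 1},{"tx": -66,"ty": -6,"tz": 4,"wx": 0,"wy": 0,"wz": 0.151,"gripper": 1},{"tx": -100,"ty": -10,"tz": 7,"wx": 0,"wy": 0,"wz": 0.227,"gripper": 1},{"tx": -133,"ty": -13,"tz": 9,"wx": 0,"wy": 0,"wz": 0.302,"gripper": 1},{"tx": -165,"ty": -16,"tz": 11,"wx": 0,"wy": 0,"wz": 0.378,"gripper": 1}])

```text
time: 2.03
position: [0.4499, 0.4306, 0.2006]
tool_rot: [1.557, 2.729, 0.0]
ft_force: [-0.0, 0.3, -0.0]
grip_width: 1.005
grip_force: 0.0
```

Call:
jog_arm(increments=[{"tx": -33,"ty": 0,"tz": 2,"wx": 0,"wy": 0,"wz": 0.076,"gripper": 1},{"tx": -66,"ty": 1,"tz": 4,"wx": 0,"wy": 0,"wz": 0.151,"gripper": 1},{"tx": -98,"ty": 1,"tz": 7,"wx": 0,"wy": 0,"wz": 0.227,"gripper": 1},{"tx": -130,"ty": 2,"tz": 9,"wx": 0,"wy": 0,"wz": 0.302,"gripper": 1},{"tx": -162,"ty": 2,"tz": 11,"wx": 0,"wy": 0,"wz": 0.378,"gripper": 1}])

```text
time: 2.45
position: [0.5341, 0.2927, 0.1896]
tool_rot: [2.041, 2.388, 0.001]
ft_force: [0.4, 0.2, 0.8]
grip_width: 1.002
grip_force: 0.0
```

Call:
jog_arm(increments=[{"tx": -31,"ty": 4,"tz": 2,"wx": 0,"wy": 0,"wz": 0.076,"gripper": 1},{"tx": -62,"ty": 8,"tz": 4,"wx": 0,"wy": 0,"wz": 0.151,"gripper": 1},{"tx": -94,"ty": 12,"tz": 7,"wx": 0,"wy": 0,"wz": 0.227,"gripper": 1},{"tx": -125,"ty": 16,"tz": 9,"wx": 0,"wy": 0,"wz": 0.302,"gripper": 1},{"tx": -157,"ty": 20,"tz": 11,"wx": 0,"wy": 0,"wz": 0.378,"gripper": 1}])

```text
time: 2.87
position: [0.5784, 0.141, 0.1787]
tool_rot: [-2.453, -1.962, -0.001]
ft_force: [-0.0, 0.7, -0.2]
grip_width: 1.002
grip_force: 0.0
```

Call:
jog_arm(increments=[{"tx": -30,"ty": 7,"tz": 2,"wx": 0,"wy": 0,"wz": 0.076,"gripper": 1},{"tx": -60,"ty": 15,"tz": 4,"wx": 0,"wy": 0,"wz": 0.151,"gripper": 1},{"tx": -91,"ty": 22,"tz": 7,"wx": 0,"wy": 0,"wz": 0.227,"gripper": 1},{"tx": -121,"ty": 30,"tz": 9,"wx": 0,"wy": 0,"wz": 0.302,"gripper": 1},{"tx": -151,"ty": 37,"tz": 11,"wx": 0,"wy": 0,"wz": 0.378,"gripper": 1}])

```text
time: 3.28
position: [0.5816, -0.0147, 0.1677]
tool_rot: [-2.778, -1.466, -0.001]
ft_force: [1.4, 0.5, 0.5]
grip_width: 1.001
grip_force: 0.0
```

Call:
jog_arm(increments=[{"tx": -28,"ty": 10,"tz": 2,"wx": 0,"wy": 0,"wz": 0.076,"gripper": 1},{"tx": -57,"ty": 21,"tz": 4,"wx": 0,"wy": 0,"wz": 0.151,"gripper": 1},{"tx": -85,"ty": 31,"tz": 7,"wx": 0,"wy": 0,"wz": 0.227,"gripper": 1},{"tx": -114,"ty": 42,"tz": 9,"wx": 0,"wy": 0,"wz": 0.302,"gripper": 1},{"tx": -142,"ty": 52,"tz": 11,"wx": 0,"wy": 0,"wz": 0.378,"gripper": 1}])

```text
time: 3.7
position: [0.5445, -0.1614, 0.1567]
tool_rot: [3.004, 0.918, 0.001]
ft_force: [-0.1, -0.2, 0.0]
grip_width: 1.001
grip_force: 0.0
```

```bash
python3 - <<'E'
from h import *
p,r,s=pose();print(p,r.as_matrix().round(3).tolist(),s["time"],s["joint_positions"].round(2),s["ft_force"].round(1))
inc([([.4727,-.2896,.12],down(-1.35)),([.4727,-.2896,.012],down(-1.35))])
E
```

```text
[ 0.54447727 -0.16136642  0.15668415] [[0.829, 0.559, 0.001], [0.559, -0.829, 0.0], [0.001, 0.0, -1.0]] 3.7 [-0.39  0.22  0.72  1.77 -0.16  1.21 -0.6 ] [-0.1 -0.2  0. ]
t [-131.   66.   37.] w [ 0.    -0.001  0.372]  |t|151 |w|0.37
t [  0.   0. 108.] w [0. 0. 0.]  |t|108 |w|0.00
```

Call:
jog_arm(increments=[{"tx": -26,"ty": 13,"tz": 7,"wx": 0,"wy": 0,"wz": 0.074,"gripper": 1},{"tx": -52,"ty": 26,"tz": 15,"wx": 0,"wy": 0,"wz": 0.149,"gripper": 1},{"tx": -79,"ty": 40,"tz": 22,"wx": 0,"wy": 0,"wz": 0.223,"gripper": 1},{"tx": -105,"ty": 53,"tz": 30,"wx": 0,"wy": 0,"wz": 0.298,"gripper": 1},{"tx": -131,"ty": 66,"tz": 37,"wx": 0,"wy": 0,"wz": 0.372,"gripper": 1}])

```text
time: 4.12
position: [0.473, -0.2892, 0.1194]
tool_rot: [-3.122, -0.347, -0.001]
ft_force: [1.2, 0.0, -0.7]
grip_width: 1.001
grip_force: 0.0
```

Call:
jog_arm(increments=[{"tx": 0,"ty": 0,"tz": 22,"wx": 0,"wy": 0,"wz": 0,"gripper": 1},{"tx": 0,"ty": 0,"tz": 44,"wx": 0,"wy": 0,"wz": 0,"gripper": 1},{"tx": 0,"ty": 0,"tz": 66,"wx": 0,"wy": 0,"wz": 0,"gripper": 1},{"tx": 0,"ty": 0,"tz": 88,"wx": 0,"wy": 0,"wz": 0,"gripper": 1},{"tx": 0,"ty": 0,"tz": 108,"wx": 0,"wy": 0,"wz": 0,"gripper": 1}])

```text
time: 4.53
position: [0.4737, -0.2879, 0.0104]
tool_rot: [-3.121, -0.353, -0.0]
ft_force: [-0.1, 0.6, 0.7]
grip_width: 1.002
grip_force: 0.0
```

```bash
python3 - <<'E'
from h import *
p,r,s=pose();print(p,r.as_matrix().round(3).tolist(),s["time"],s["joint_positions"].round(2),s["ft_force"].round(1))
i=vision.get_image("scene")
cv2.imwrite("pics/g1.png",crop(i,140,150,340,300,4))
E
```

```text
[ 0.47366473 -0.28788721  0.01043589] [[0.975, 0.223, 0.0], [0.223, -0.975, 0.0], [0.0, -0.0, -1.0]] 4.5333 [-0.16  0.41  0.78  1.93 -0.35  0.94 -0.56] [-0.1  0.6  0.7]
```

View pics/g1.png

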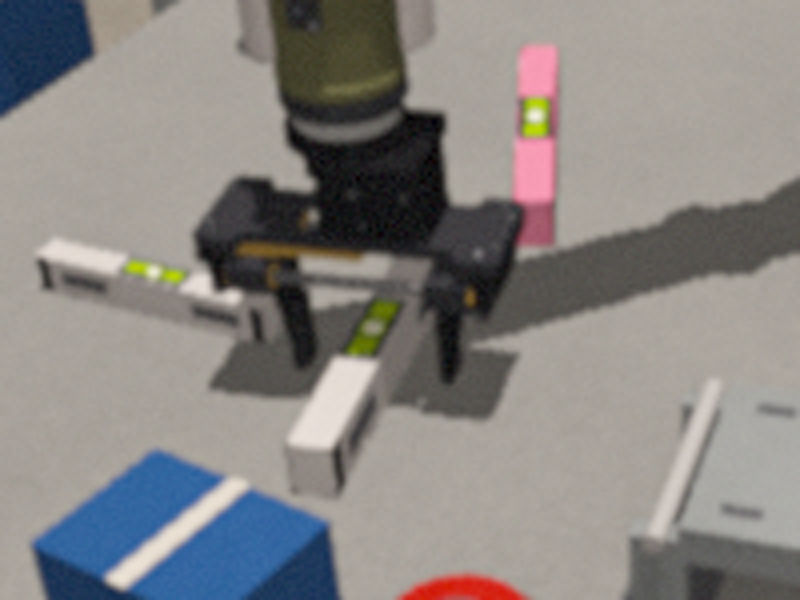

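The fingers straddle the bar around its vial, at (375,325) in the crop. The left finger is clear of the small level, so I'll close.

Call:
jog_arm(increments=[{"tx": 0,"ty": 0,"tz": 0,"wx": 0,"wy": 0,"wz": 0,"gripper": 0.1},{"tx": 0,"ty": 0,"tz": 0,"wx": 0,"wy": 0,"wz": 0,"gripper": 0.1},{"tx": 0,"ty": 0,"tz": 0,"wx": 0,"wy": 0,"wz": 0,"gripper": 0.1},{"tx": 0,"ty": 0,"tz": 0,"wx": 0,"wy": 0,"wz": 0,"gripper": 0.1},{"tx": 0,"ty": 0,"tz": 0,"wx": 0,"wy": 0,"wz": 0,"gripper": 0.1}], grip_force=35)

```text
time: 5.0
position: [0.4746, -0.2885, 0.0128]
tool_rot: [3.121, 0.353, 0.004]
ft_force: [-0.6, -0.7, 0.9]
grip_width: 0.706
grip_force: 0.0
```

Call:
jog_arm(increments=[{"tx": 0,"ty": 0,"tz": 0,"wx": 0,"wy": 0,"wz": 0,"gripper": 0.1},{"tx": 0,"ty": 0,"tz": 0,"wx": 0,"wy": 0,"wz": 0,"gripper": 0.1},{"tx": 0,"ty": 0,"tz": 0,"wx": 0,"wy": 0,"wz": 0,"gripper": 0.1},{"tx": 0,"ty": 0,"tz": 0,"wx": 0,"wy": 0,"wz": 0,"gripper": 0.1},{"tx": 0,"ty": 0,"tz": 0,"wx": 0,"wy": 0,"wz": 0,"gripper": 0.1}])

```text
time: 5.42
position: [0.4737, -0.2882, 0.0116]
tool_rot: [3.122, 0.352, 0.0]
ft_force: [2.0, -2.4, 0.5]
grip_width: 0.323
grip_force: 1.7
```

Call:
jog_arm(increments=[{"tx": 0,"ty": 0,"tz": -30,"wx": 0,"wy": 0,"wz": 0,"gripper": 0.1},{"tx": 0,"ty": 0,"tz": -60,"wx": 0,"wy": 0,"wz": 0,"gripper": 0.1},{"tx": 0,"ty": 0,"tz": -90,"wx": 0,"wy": 0,"wz": 0,"gripper": 0.1},{"tx": 0,"ty": 0,"tz": -120,"wx": 0,"wy": 0,"wz": 0,"gripper": 0.1},{"tx": 0,"ty": 0,"tz": -150,"wx": 0,"wy": 0,"wz": 0,"gripper": 0.1}])

```text
time: 5.83
position: [0.4726, -0.2878, 0.162]
tool_rot: [-3.121, -0.352, 0.003]
ft_force: [1.5, 0.0, -2.9]
grip_width: 0.319
grip_force: 35.0
```

Call:
jog_arm(increments=[{"tx": 0,"ty": 0,"tz": -15,"wx": 0,"wy": 0,"wz": 0,"gripper": 0.1},{"tx": 0,"ty": 0,"tz": -30,"wx": 0,"wy": 0,"wz": 0,"gripper": 0.1},{"tx": 0,"ty": 0,"tz": -30,"wx": 0,"wy": 0,"wz": 0,"gripper": 0.1},{"tx": 0,"ty": 0,"tz": -30,"wx": 0,"wy": 0,"wz": 0,"gripper": 0.1},{"tx": 0,"ty": 0,"tz": -30,"wx": 0,"wy": 0,"wz": 0,"gripper": 0.1}])

```text
time: 6.25
position: [0.4727, -0.2875, 0.1899]
tool_rot: [-3.12, -0.352, 0.003]
ft_force: [0.3, 0.3, -5.1]
grip_width: 0.32
grip_force: 35.0
```

```bash
python3 - <<'E'
from h import *
p,r,s=pose();print(p,r.as_rotvec(),s["time"],s["joint_positions"].round(2),s["ft_force"].round(1),s["grip_width"],s["grip_force"])
i=vision.get_image("scene");cv2.imwrite("pics/g2.png",i["color"])
c=np.array([.524,.1212]); W=[]
y0=-1.345;y1=.166;p0=p[:2]; n=4
a0=np.arctan2(p0[1],p0[0]);a1=np.arctan2(c[1],c[0]);r0=np.hypot(*p0);r1=np.hypot(*c)
for k in range(1,n+1):
    f=k/n;a=a0+f*(a1-a0);q=r0+f*(r1-r0);z=p[2]
    W.append(([q*np.cos(a),q*np.sin(a),z],down(y0+f*(y1-y0))))
inc(W)
E
```

```text
[ 0.47273488 -0.28750145  0.18990969] [-3.12038991 -0.35231418  0.00345224] 6.25 [-0.28  0.17  0.87  1.76 -0.14  1.27 -0.72] [ 0.3  0.3 -5.1] 0.3198383789995221 34.99753254465759
t [ 64. -86.  -0.] w [-0.002  0.002 -0.379]  |t|107 |w|0.38
t [ 78. -72.   0.] w [ 0.     0.    -0.378]  |t|106 |w|0.38
t [ 89. -56.   0.] w [ 0.     0.    -0.378]  |t|105 |w|0.38
t [ 97. -39.   0.] w [ 0.     0.    -0.378]  |t|104 |w|0.38
```

Call:
jog_arm(increments=[{"tx": 13,"ty": -17,"tz": 0,"wx": 0,"wy": 0,"wz": -0.076,"gripper": 0.1},{"tx": 26,"ty": -34,"tz": 0,"wx": 0,"wy": 0,"wz": -0.152,"gripper": 0.1},{"tx": 38,"ty": -52,"tz": 0,"wx": 0,"wy": 0,"wz": -0.227,"gripper": 0.1},{"tx": 51,"ty": -69,"tz": 0,"wx": 0,"wy": 0,"wz": -0.303,"gripper": 0.1},{"tx": 64,"ty": -86,"tz": 0,"wx": 0,"wy": 0,"wz": -0.379,"gripper": 0.1}])

```text
time: 6.72
position: [0.5162, -0.1888, 0.1899]
tool_rot: [-2.997, -0.939, 0.004]
ft_force: [0.7, 0.4, -4.0]
grip_width: 0.318
grip_force: 35.0
```

Call:
jog_arm(increments=[{"tx": 16,"ty": -14,"tz": 0,"wx": 0,"wy": 0,"wz": -0.076,"gripper": 0.1},{"tx": 31,"ty": -29,"tz": 0,"wx": 0,"wy": 0,"wz": -0.151,"gripper": 0.1},{"tx": 47,"ty": -43,"tz": 0,"wx": 0,"wy": 0,"wz": -0.227,"gripper": 0.1},{"tx": 62,"ty": -58,"tz": 0,"wx": 0,"wy": 0,"wz": -0.302,"gripper": 0.1},{"tx": 78,"ty": -72,"tz": 0,"wx": 0,"wy": 0,"wz": -0.378,"gripper": 0.1}])

```text
time: 7.13
position: [0.5392, -0.0854, 0.1898]
tool_rot: [-2.767, -1.485, 0.005]
ft_force: [0.2, -0.1, -4.3]
grip_width: 0.313
grip_force: 35.0
```

Call:
jog_arm(increments=[{"tx": 18,"ty": -11,"tz": 0,"wx": 0,"wy": 0,"wz": -0.076,"gripper": 0.1},{"tx": 36,"ty": -22,"tz": 0,"wx": 0,"wy": 0,"wz": -0.151,"gripper": 0.1},{"tx": 53,"ty": -34,"tz": 0,"wx": 0,"wy": 0,"wz": -0.227,"gripper": 0.1},{"tx": 71,"ty": -45,"tz": 0,"wx": 0,"wy": 0,"wz": -0.302,"gripper": 0.1},{"tx": 89,"ty": -56,"tz": 0,"wx": 0,"wy": 0,"wz": -0.378,"gripper": 0.1}])

```text
time: 7.55
position: [0.542, 0.0195, 0.1897]
tool_rot: [-2.439, -1.979, 0.004]
ft_force: [0.0, -0.5, -3.5]
grip_width: 0.316
grip_force: 35.0
```

Call:
jog_arm(increments=[{"tx": 19,"ty": -8,"tz": 0,"wx": 0,"wy": 0,"wz": -0.076,"gripper": 0.1},{"tx": 39,"ty": -16,"tz": 0,"wx": 0,"wy": 0,"wz": -0.151,"gripper": 0.1},{"tx": 58,"ty": -23,"tz": 0,"wx": 0,"wy": 0,"wz": -0.227,"gripper": 0.1},{"tx": 78,"ty": -31,"tz": 0,"wx": 0,"wy": 0,"wz": -0.302,"gripper": 0.1},{"tx": 97,"ty": -39,"tz": 0,"wx": 0,"wy": 0,"wz": -0.378,"gripper": 0.1}])

```text
time: 7.97
position: [0.5241, 0.1225, 0.1897]
tool_rot: [-2.023, -2.402, 0.004]
ft_force: [0.6, 0.4, -3.8]
grip_width: 0.318
grip_force: 35.0
```

```bash
python3 - <<'E'
from h import *
p,r,s=pose();print(p,r.as_matrix().round(3).tolist(),s["time"],s["joint_positions"].round(2),s["ft_force"].round(1),s["grip_width"],s["grip_force"])
d=(np.cos(.166),np.sin(.166),0)
inc([([.524,.1212,.115],down(.166,-.04,d))])
E
```

```text
[0.52409344 0.12246029 0.18966209] [[-0.17, 0.985, -0.003], [0.985, 0.17, -0.001], [-0.001, -0.003, -1.0]] 7.9667 [-0.69  0.1   0.44  1.79 -0.05  1.26 -0.07] [ 0.6  0.4 -3.8] 0.31763505133007247 34.99657973181456
t [-1. -0. 75.] w [-0.003 -0.039  0.005]  |t|75 |w|0.04
```

Call:
jog_arm(increments=[{"tx": -1,"ty": 0,"tz": 15,"wx": 0,"wy": -0.01,"wz": 0,"gripper": 0.1},{"tx": -1,"ty": 0,"tz": 35,"wx": 0,"wy": -0.02,"wz": 0,"gripper": 0.1},{"tx": -1,"ty": 0,"tz": 55,"wx": 0,"wy": -0.03,"wz": 0,"gripper": 0.1},{"tx": -1,"ty": 0,"tz": 75,"wx": 0,"wy": -0.04,"wz": 0.005,"gripper": 0.1},{"tx": -1,"ty": 0,"tz": 90,"wx": 0,"wy": -0.04,"wz": 0.005,"gripper": 0.1}])

```text
time: 8.38
position: [0.5233, 0.1206, 0.098]
tool_rot: [2.015, 2.373, -0.047]
ft_force: [-0.4, 0.1, -4.7]
grip_width: 0.316
grip_force: 35.0
```

Call:
jog_arm(increments=[{"tx": 0,"ty": 0,"tz": 1,"wx": 0,"wy": 0,"wz": 0,"gripper": 0.1},{"tx": 0,"ty": 0,"tz": 2,"wx": 0,"wy": 0,"wz": 0,"gripper": 0.1},{"tx": 0,"ty": 0,"tz": 3,"wx": 0,"wy": 0,"wz": 0,"gripper": 0.1},{"tx": 0,"ty": 0,"tz": 4,"wx": 0,"wy": 0,"wz": 0,"gripper": 0.1},{"tx": 0,"ty": 0,"tz": 5,"wx": 0,"wy": 0,"wz": 0,"gripper": 0.1}])

```text
time: 8.8
position: [0.5263, 0.1206, 0.0975]
tool_rot: [2.014, 2.37, -0.037]
ft_force: [0.1, -0.3, -3.9]
grip_width: 0.317
grip_force: 35.0
```

Call:
jog_arm(increments=[{"tx": 0,"ty": 0,"tz": 1,"wx": 0,"wy": 0,"wz": 0,"gripper": 0.1},{"tx": 0,"ty": 0,"tz": 2,"wx": 0,"wy": 0,"wz": 0,"gripper": 0.1},{"tx": 0,"ty": 0,"tz": 3,"wx": 0,"wy": 0,"wz": 0,"gripper": 0.1},{"tx": 0,"ty": 0,"tz": 3,"wx": 0,"wy": 0,"wz": 0,"gripper": 0.1},{"tx": 0,"ty": 0,"tz": 3,"wx": 0,"wy": 0,"wz": 0,"gripper": 0.1}])

```text
time: 9.22
position: [0.5255, 0.1204, 0.0936]
tool_rot: [2.014, 2.371, -0.04]
ft_force: [-0.2, -0.1, -3.3]
grip_width: 0.32
grip_force: 35.0
```

```bash
python3 - <<'E'
from h import *
p,r,s=pose();print(p,r.as_matrix().round(3).tolist(),s["time"],s["ft_force"].round(1),s["torque"].round(2))
i=vision.get_image("scene");cv2.imwrite("pics/p1.png",crop(i,290,170,510,335,3.6))
E
```

```text
[0.52545726 0.12036777 0.0935974 ] [[-0.161, 0.987, 0.007], [0.986, 0.161, -0.039], [-0.04, 0.0, -0.999]] 9.2167 [-0.2 -0.1 -3.3] [-0.02  0.02  0.01]
```

View pics/p1.png

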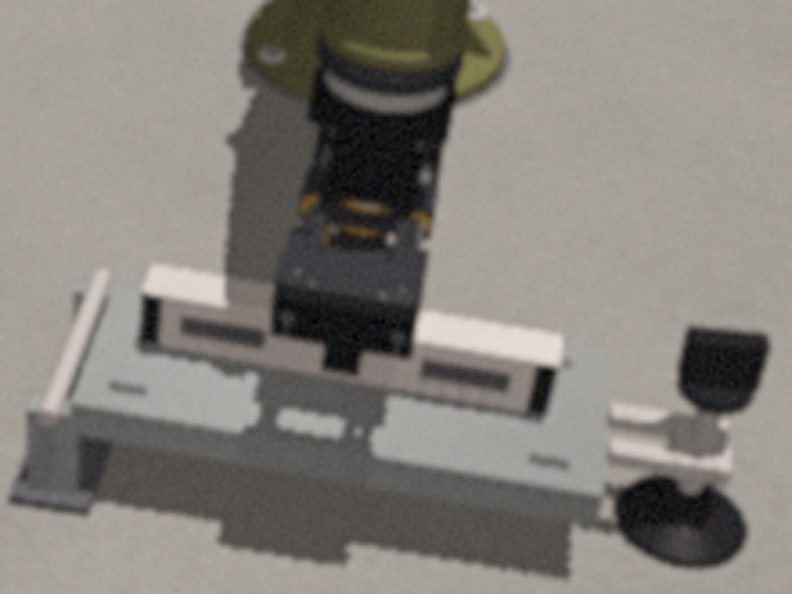

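The bar is centred over the shelf and parallel to it, and still slightly above the face. I'll keep lowering gently.

Call:
jog_arm(increments=[{"tx": 0,"ty": 0,"tz": 1,"wx": 0,"wy": 0,"wz": 0,"gripper": 0.1},{"tx": 0,"ty": 0,"tz": 2,"wx": 0,"wy": 0,"wz": 0,"gripper": 0.1},{"tx": 0,"ty": 0,"tz": 3,"wx": 0,"wy": 0,"wz": 0,"gripper": 0.1},{"tx": 0,"ty": 0,"tz": 4,"wx": 0,"wy": 0,"wz": 0,"gripper": 0.1},{"tx": 0,"ty": 0,"tz": 4,"wx": 0,"wy": 0,"wz": 0,"gripper": 0.1}])

```text
time: 9.68
position: [0.5253, 0.1201, 0.0893]
tool_rot: [2.015, 2.371, -0.041]
ft_force: [-0.5, 0.6, -3.6]
grip_width: 0.318
grip_force: 35.0
```

Call:
jog_arm(increments=[{"tx": 0,"ty": 0,"tz": 1,"wx": 0,"wy": 0,"wz": 0,"gripper": 0.1},{"tx": 0,"ty": 0,"tz": 2,"wx": 0,"wy": 0,"wz": 0,"gripper": 0.1},{"tx": 0,"ty": 0,"tz": 3,"wx": 0,"wy": 0,"wz": 0,"gripper": 0.1},{"tx": 0,"ty": 0,"tz": 3,"wx": 0,"wy": 0,"wz": 0,"gripper": 0.1},{"tx": 0,"ty": 0,"tz": 3,"wx": 0,"wy": 0,"wz": 0,"gripper": 0.1}])

```text
time: 10.1
position: [0.5259, 0.12, 0.0871]
tool_rot: [2.014, 2.37, -0.039]
ft_force: [-0.1, -2.1, 1.5]
grip_width: 0.322
grip_force: 35.0
```

Call:
jog_arm(increments=[{"tx": 0,"ty": 0,"tz": 1,"wx": 0,"wy": 0,"wz": 0,"gripper": 0.1},{"tx": 0,"ty": 0,"tz": 1,"wx": 0,"wy": 0,"wz": 0,"gripper": 0.1},{"tx": 0,"ty": 0,"tz": 1,"wx": 0,"wy": 0,"wz": 0,"gripper": 0.1},{"tx": 0,"ty": 0,"tz": 1,"wx": 0,"wy": 0,"wz": 0,"gripper": 0.1},{"tx": 0,"ty": 0,"tz": 1,"wx": 0,"wy": 0,"wz": 0,"gripper": 0.1}])

```text
time: 10.52
position: [0.5259, 0.12, 0.0871]
tool_rot: [2.015, 2.37, -0.039]
ft_force: [-3.6, -1.4, 8.0]
grip_width: 0.32
grip_force: 35.0
```

```bash
python3 - <<'E'
from h import *
p,r,s=pose();print(p,r.as_matrix().round(3).tolist(),s["time"],s["ft_force"].round(1),s["torque"].round(2))
E
```

```text
[0.52589542 0.11997024 0.0871003 ] [[-0.161, 0.987, 0.007], [0.986, 0.161, -0.039], [-0.039, 0.001, -0.999]] 10.5167 [-3.6 -1.4  8. ] [-0.16  1.1   0.05]
```

Call:
jog_arm(increments=[{"tx": 0,"ty": 0,"tz": -1,"wx": 0,"wy": 0,"wz": 0,"gripper": 0.35},{"tx": 0,"ty": 0,"tz": -1,"wx": 0,"wy": 0,"wz": 0,"gripper": 0.4},{"tx": 0,"ty": 0,"tz": -1,"wx": 0,"wy": 0,"wz": 0,"gripper": 0.6},{"tx": 0,"ty": 0,"tz": -1,"wx": 0,"wy": 0,"wz": 0,"gripper": 0.7},{"tx": 0,"ty": 0,"tz": -1,"wx": 0,"wy": 0,"wz": 0,"gripper": 0.7}])

```text
time: 10.93
position: [0.5255, 0.1202, 0.0864]
tool_rot: [2.014, 2.371, -0.04]
ft_force: [0.7, -0.1, -0.2]
grip_width: 0.542
grip_force: 0.0
```

Call:
jog_arm(increments=[{"tx": 0,"ty": 0,"tz": -10,"wx": 0,"wy": 0.04,"wz": 0,"gripper": 0.7},{"tx": 0,"ty": 0,"tz": -30,"wx": 0,"wy": 0.04,"wz": 0,"gripper": 0.7},{"tx": 0,"ty": 0,"tz": -55,"wx": 0,"wy": 0.04,"wz": 0,"gripper": 0.7},{"tx": 0,"ty": 0,"tz": -80,"wx": 0,"wy": 0.04,"wz": 0,"gripper": 0.7},{"tx": 0,"ty": 0,"tz": -100,"wx": 0,"wy": 0.04,"wz": 0,"gripper": 0.7}])

```text
time: 11.35
position: [0.5253, 0.1241, 0.1882]
tool_rot: [2.034, 2.393, 0.002]
ft_force: [1.0, 0.1, 0.2]
grip_width: 0.696
grip_force: 0.0
```

```bash
python3 - <<'E'
from h import *
p,r,s=pose();print(p,r.as_matrix().round(3).tolist(),s["time"],s["joint_positions"].round(2),s["ft_force"].round(1),s["grip_width"])
for y in (1.745-np.pi/2, 1.745+np.pi/2): inc([([.49,.321,.19],down(y))])
E
```

```text
[0.52529036 0.1240528  0.18819336] [[-0.161, 0.987, 0.001], [0.987, 0.161, 0.001], [0.0, 0.001, -1.0]] 11.35 [-0.69  0.11  0.44  1.79 -0.05  1.26 -0.08] [1.  0.1 0.2] 0.6960667715307534
t [200.  -3.  -2.] w [ 0.001 -0.    -0.012]  |t|200 |w|0.01
t [200.  -3.  -2.] w [-0.000e+00 -2.000e-03  3.129e+00]  |t|200 |w|3.13
```

Call:
jog_arm(increments=[{"tx": 40,"ty": -1,"tz": 0,"wx": 0,"wy": 0,"wz": 0,"gripper": 0.7},{"tx": 80,"ty": -1,"tz": 0,"wx": 0,"wy": 0,"wz": 0,"gripper": 0.7},{"tx": 120,"ty": -2,"tz": 0,"wx": 0,"wy": 0,"wz": 0,"gripper": 0.7},{"tx": 160,"ty": -2,"tz": 0,"wx": 0,"wy": 0,"wz": -0.01,"gripper": 0.7},{"tx": 200,"ty": -3,"tz": -2,"wx": 0,"wy": 0,"wz": -0.01,"gripper": 0.7}])

```text
time: 11.77
position: [0.4889, 0.3226, 0.1882]
tool_rot: [-2.022, -2.404, 0.0]
ft_force: [1.1, 0.8, 0.0]
grip_width: 0.698
grip_force: 0.0
```

Call:
jog_arm(increments=[{"tx": 0,"ty": 0,"tz": 0,"wx": 0,"wy": 0,"wz": 0,"gripper": 0.7},{"tx": 0,"ty": 0,"tz": 0,"wx": 0,"wy": 0,"wz": 0,"gripper": 0.7},{"tx": 0,"ty": 0,"tz": 0,"wx": 0,"wy": 0,"wz": 0,"gripper": 0.7},{"tx": 0,"ty": 0,"tz": 0,"wx": 0,"wy": 0,"wz": 0,"gripper": 0.7},{"tx": 0,"ty": 0,"tz": 0,"wx": 0,"wy": 0,"wz": 0,"gripper": 0.7}])

```text
time: 12.18
position: [0.4904, 0.3191, 0.1885]
tool_rot: [2.026, 2.401, -0.0]
ft_force: [-0.4, -0.4, -0.1]
grip_width: 0.7
grip_force: 0.0
```

Call:
jog_arm(increments=[{"tx": 0,"ty": 0,"tz": 0,"wx": 0,"wy": 0,"wz": 0,"gripper": 0.7},{"tx": 0,"ty": 0,"tz": 0,"wx": 0,"wy": 0,"wz": 0,"gripper": 0.7},{"tx": 0,"ty": 0,"tz": 0,"wx": 0,"wy": 0,"wz": 0,"gripper": 0.7},{"tx": 0,"ty": 0,"tz": 0,"wx": 0,"wy": 0,"wz": 0,"gripper": 0.7},{"tx": 0,"ty": 0,"tz": 0,"wx": 0,"wy": 0,"wz": 0,"gripper": 0.7}])

```text
time: 12.6
position: [0.4897, 0.3208, 0.1886]
tool_rot: [2.023, 2.404, 0.0]
ft_force: [-0.3, -0.0, -0.3]
grip_width: 0.701
grip_force: 0.0
```

```bash
python3 - <<'E'
from h import *
p,r,s=pose();print(p,r.as_matrix().round(3).tolist(),s["time"],s["joint_positions"].round(2),s["ft_force"].round(1),s["grip_width"])
i=vision.get_image("top");s=vision.get_image("scene")
a,b=px(i,(.5255,.12,.11)),px(s,(.5255,.12,.11));print(a,b)
d=np.zeros((600,800,3),np.uint8)
u,v=a.round().astype(int); d[:300]=crop(i,u-100,v-38,u+100,v+37,4)
u,v=b.round().astype(int); d[300:600,:400]=crop(s,u-20,v-15,u+20,v+15,10)
u,v=a.round().astype(int); d[300:600,400:]=crop(i,u-20,v-15,u+20,v+15,10)
cv2.imwrite("pics/b1.png",d)
E
```

```text
[0.48969542 0.32079958 0.18857104] [[-0.171, 0.985, 0.0], [0.985, 0.171, 0.0], [0.0, 0.0, -1.0]] 12.6 [-0.88  0.2   0.3   1.68 -0.06  1.27 -0.4 ] [-0.3 -0.  -0.3] 0.7009285294316514
[236.08758692 215.27021073] [385.22247732 261.09410209]
```

View pics/b1.png

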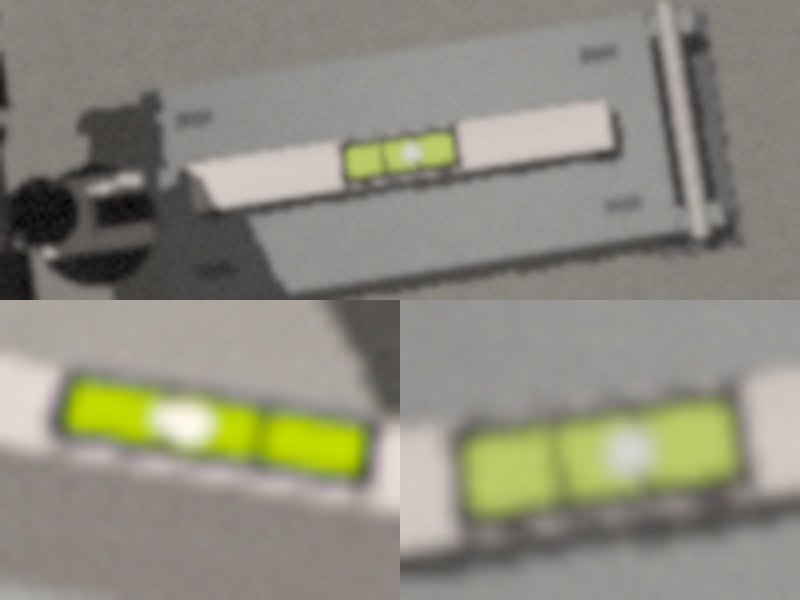

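Top view: the vial is centred at about x=602 in the lower-right panel and the bubble at 630. That puts it about 6–7 mm towards the hinge (−y) end, a slope of about 0.026. I'll measure the bubble by code and then lower onto the knob.

```bash
cat >> h.py <<'E'
def bubble(c=(.5255,.12,.108),yaw=.17):
    """signed mm towards shelf +y, per camera"""
    d=np.array([-np.sin(yaw),np.cos(yaw),0]); n=np.array([np.cos(yaw),np.sin(yaw),0]); out={}
    for cam in("top","scene"):
        i=vision.get_image(cam); c=np.array(c)
        tt=np.arange(-45,45.01,.25)/1000; nn=np.arange(-12,12.01,.5)/1000
        P=np.array([[px(i,c+d*a+n*b) for a in tt] for b in nn]).astype(np.float32)
        g=cv2.remap(cv2.GaussianBlur(i["color"],(3,3),0).astype(np.float32),P[...,0],P[...,1],cv2.INTER_CUBIC)
        gr=g[:,:,1]-g[:,:,0]; vt=gr.max(1)>.4*gr.max()      # rows with vial
        rows=np.nonzero((gr>.4*gr.max()).sum(1)>.5*(gr>.4*gr.max()).sum(1).max())[0]; mid=rows[len(rows)//4:3*len(rows)//4+1]
        pr=gr[mid].mean(0); on=np.nonzero(pr>.5*np.percentile(pr,95))[0]; L,H=on[0],on[-1]
        b=g[mid,:,0].mean(0)[L+12:H-12]; k=np.clip(b-(b.min()+.45*(b.max()-b.min())),0,None); x=tt[L+12:H-12]
        out[cam]=(round(((x*k).sum()/k.sum()-(tt[L]+tt[H])/2)*1000,2),round((tt[H]-tt[L])*1000,1),len(rows))
    return out
E
python3 - <<'E'
from h import *
print(bubble()); print(ctrl.get_state()["time"])
E
```

```text
{'top': (np.float64(-6.76), np.float64(62.0), 39), 'scene': (np.float64(-6.59), np.float64(61.2), 17)}
12.8
```

Call:
jog_arm(increments=[{"tx": 0,"ty": 0,"tz": 10,"wx": 0,"wy": 0,"wz": 0,"gripper": 0.7},{"tx": 0,"ty": 0,"tz": 25,"wx": 0,"wy": 0,"wz": 0,"gripper": 0.7},{"tx": 0,"ty": 0,"tz": 40,"wx": 0,"wy": 0,"wz": 0,"gripper": 0.7},{"tx": 0,"ty": 0,"tz": 55,"wx": 0,"wy": 0,"wz": 0,"gripper": 0.7},{"tx": 0,"ty": 0,"tz": 65,"wx": 0,"wy": 0,"wz": 0,"gripper": 0.7}])

```text
time: 13.22
position: [0.4887, 0.3204, 0.1212]
tool_rot: [-2.022, -2.404, 0.004]
ft_force: [-0.1, 0.4, 0.9]
grip_width: 0.697
grip_force: 0.0
```

Call:
jog_arm(increments=[{"tx": 0,"ty": 0,"tz": 3,"wx": 0,"wy": 0,"wz": 0,"gripper": 0.05},{"tx": 0,"ty": 0,"tz": 3,"wx": 0,"wy": 0,"wz": 0,"gripper": 0.05},{"tx": 0,"ty": 0,"tz": 3,"wx": 0,"wy": 0,"wz": 0,"gripper": 0.05},{"tx": 0,"ty": 0,"tz": 3,"wx": 0,"wy": 0,"wz": 0,"gripper": 0.05},{"tx": 0,"ty": 0,"tz": 3,"wx": 0,"wy": 0,"wz": 0,"gripper": 0.05}], grip_force=40)

```text
time: 13.63
position: [0.4902, 0.3213, 0.1215]
tool_rot: [2.022, 2.404, 0.003]
ft_force: [0.1, 0.0, -0.9]
grip_width: 0.408
grip_force: 0.0
```

Call:
jog_arm(increments=[{"tx": 0,"ty": 0,"tz": 0,"wx": 0,"wy": 0,"wz": 0,"gripper": 0.05},{"tx": 0,"ty": 0,"tz": 0,"wx": 0,"wy": 0,"wz": 0,"gripper": 0.05},{"tx": 0,"ty": 0,"tz": 0,"wx": 0,"wy": 0,"wz": 0,"gripper": 0.05},{"tx": 0,"ty": 0,"tz": 0,"wx": 0,"wy": 0,"wz": 0,"gripper": 0.05},{"tx": 0,"ty": 0,"tz": 0,"wx": 0,"wy": 0,"wz": 0,"gripper": 0.05}])

```text
time: 14.05
position: [0.4923, 0.3215, 0.1211]
tool_rot: [2.02, 2.402, 0.008]
ft_force: [5.4, 2.2, -2.9]
grip_width: 0.156
grip_force: 40.0
```

```bash
python3 - <<'E'
from h import *
print(bubble());p,r,s=pose();print(p,r.as_matrix().round(3).tolist(),s["time"],s["joint_positions"].round(2),s["ft_force"].round(1),s["torque"].round(2),s["grip_width"],s["grip_force"])
E
```

```text
{'top': (np.float64(-6.79), np.float64(62.0), 39), 'scene': (np.float64(-6.9), np.float64(61.2), 17)}
[0.49226036 0.32148902 0.12105111] [[-0.171, 0.985, 0.006], [0.985, 0.171, 0.002], [0.001, 0.006, -1.0]] 14.15 [-0.88  0.26  0.29  1.75 -0.08  1.14 -0.39] [ 6.4  2.  -3.8] [ 0.42 -1.19  0.23] 0.15540213917466264 39.99814985319972
```

The pads hold the wing squarely at 13.5 mm. The bubble is settled at −6.8 mm, so the turn is about 0.91 rad clockwise (+wz).

Call:
jog_arm(increments=[{"tx": 0,"ty": 3,"tz": 0,"wx": 0,"wy": 0,"wz": 0,"gripper": 0.05},{"tx": 0,"ty": 3,"tz": 0,"wx": 0,"wy": 0,"wz": 0,"gripper": 0.05},{"tx": 0,"ty": 3,"tz": 0,"wx": 0,"wy": 0,"wz": 0.1,"gripper": 0.05},{"tx": 0,"ty": 3,"tz": 0,"wx": 0,"wy": 0,"wz": 0.2,"gripper": 0.05},{"tx": 0,"ty": 3,"tz": 0,"wx": 0,"wy": 0,"wz": 0.3,"gripper": 0.05}], grip_force=60)

```text
time: 14.57
position: [0.4917, 0.3215, 0.121]
tool_rot: [-2.362, -2.07, 0.002]
ft_force: [-3.6, -2.0, 5.5]
grip_width: 0.159
grip_force: 60.0
```

Call:
jog_arm(increments=[{"tx": 0,"ty": 0,"tz": 0,"wx": 0,"wy": 0,"wz": 0.1,"gripper": 0.05},{"tx": 0,"ty": 0,"tz": 0,"wx": 0,"wy": 0,"wz": 0.2,"gripper": 0.05},{"tx": 0,"ty": 0,"tz": 0,"wx": 0,"wy": 0,"wz": 0.3,"gripper": 0.05},{"tx": 0,"ty": 0,"tz": 0,"wx": 0,"wy": 0,"wz": 0.4,"gripper": 0.05},{"tx": 0,"ty": 0,"tz": 0,"wx": 0,"wy": 0,"wz": 0.4,"gripper": 0.05}])

```text
time: 14.98
position: [0.4909, 0.3217, 0.121]
tool_rot: [-2.726, -1.56, 0.004]
ft_force: [-5.2, -1.1, 5.8]
grip_width: 0.158
grip_force: 60.0
```

Call:
jog_arm(increments=[{"tx": 0,"ty": 0,"tz": 0,"wx": 0,"wy": 0,"wz": 0.07,"gripper": 0.05},{"tx": 0,"ty": 0,"tz": 0,"wx": 0,"wy": 0,"wz": 0.15,"gripper": 0.05},{"tx": 0,"ty": 0,"tz": 0,"wx": 0,"wy": 0,"wz": 0.2,"gripper": 0.05},{"tx": 0,"ty": 0,"tz": 0,"wx": 0,"wy": 0,"wz": 0.2,"gripper": 0.05},{"tx": 0,"ty": 0,"tz": 0,"wx": 0,"wy": 0,"wz": 0.2,"gripper": 0.05}])

```text
time: 15.4
position: [0.4906, 0.3219, 0.121]
tool_rot: [-2.865, -1.286, 0.005]
ft_force: [-6.4, -0.4, 7.4]
grip_width: 0.151
grip_force: 60.0
```

```bash
python3 - <<'E'
from h import *
p,r,s=pose();y=r.as_matrix()[:,1];print(p,np.arctan2(y[1],y[0]),s["time"],s["joint_positions"].round(2),s["ft_force"].round(1),s["torque"].round(2),s["grip_width"],s["grip_force"])
E
```

```text
[0.49063823 0.32188797 0.12100708] -0.7270471276594989 15.4 [-0.97  0.27  0.41  1.75 -0.12  1.15 -1.26] [-6.4 -0.4  7.4] [-0.33  1.33  0.17] 0.15104337639250087 60.000863783061504
```

Turned by about 0.90 rad. I'll wait 1.7 s for the bubble to settle, then read it.

Call:
jog_arm(increments=[{"tx": 0,"ty": 0,"tz": 0,"wx": 0,"wy": 0,"wz": 0,"gripper": 0.05},{"tx": 0,"ty": 0,"tz": 0,"wx": 0,"wy": 0,"wz": 0,"gripper": 0.05},{"tx": 0,"ty": 0,"tz": 0,"wx": 0,"wy": 0,"wz": 0,"gripper": 0.05},{"tx": 0,"ty": 0,"tz": 0,"wx": 0,"wy": 0,"wz": 0,"gripper": 0.05},{"tx": 0,"ty": 0,"tz": 0,"wx": 0,"wy": 0,"wz": 0,"gripper": 0.05}])

```text
time: 15.82
position: [0.4906, 0.3219, 0.121]
tool_rot: [-2.865, -1.286, 0.005]
ft_force: [-5.5, -0.6, 5.9]
grip_width: 0.158
grip_force: 60.0
```

Call:
jog_arm(increments=[{"tx": 0,"ty": 0,"tz": 0,"wx": 0,"wy": 0,"wz": 0,"gripper": 0.05},{"tx": 0,"ty": 0,"tz": 0,"wx": 0,"wy": 0,"wz": 0,"gripper": 0.05},{"tx": 0,"ty": 0,"tz": 0,"wx": 0,"wy": 0,"wz": 0,"gripper": 0.05},{"tx": 0,"ty": 0,"tz": 0,"wx": 0,"wy": 0,"wz": 0,"gripper": 0.05},{"tx": 0,"ty": 0,"tz": 0,"wx": 0,"wy": 0,"wz": 0,"gripper": 0.05}])

```text
time: 16.23
position: [0.4906, 0.3219, 0.121]
tool_rot: [-2.865, -1.286, 0.005]
ft_force: [-5.4, -1.7, 5.7]
grip_width: 0.157
grip_force: 60.0
```

Call:
jog_arm(increments=[{"tx": 0,"ty": 0,"tz": 0,"wx": 0,"wy": 0,"wz": 0,"gripper": 0.05},{"tx": 0,"ty": 0,"tz": 0,"wx": 0,"wy": 0,"wz": 0,"gripper": 0.05},{"tx": 0,"ty": 0,"tz": 0,"wx": 0,"wy": 0,"wz": 0,"gripper": 0.05},{"tx": 0,"ty": 0,"tz": 0,"wx": 0,"wy": 0,"wz": 0,"gripper": 0.05},{"tx": 0,"ty": 0,"tz": 0,"wx": 0,"wy": 0,"wz": 0,"gripper": 0.05}])

```text
time: 16.65
position: [0.4906, 0.3219, 0.121]
tool_rot: [-2.865, -1.286, 0.005]
ft_force: [-6.3, -0.7, 6.3]
grip_width: 0.156
grip_force: 60.0
```

Call:
jog_arm(increments=[{"tx": 0,"ty": 0,"tz": 0,"wx": 0,"wy": 0,"wz": 0,"gripper": 0.05},{"tx": 0,"ty": 0,"tz": 0,"wx": 0,"wy": 0,"wz": 0,"gripper": 0.05},{"tx": 0,"ty": 0,"tz": 0,"wx": 0,"wy": 0,"wz": 0,"gripper": 0.05},{"tx": 0,"ty": 0,"tz": 0,"wx": 0,"wy": 0,"wz": 0,"gripper": 0.05},{"tx": 0,"ty": 0,"tz": 0,"wx": 0,"wy": 0,"wz": 0,"gripper": 0.05}])

```text
time: 17.07
position: [0.4906, 0.3219, 0.121]
tool_rot: [-2.865, -1.286, 0.005]
ft_force: [-6.4, -0.9, 6.6]
grip_width: 0.155
grip_force: 60.0
```

```bash
python3 - <<'E'
from h import *
print(bubble((.5255,.12,.112)),bubble((.5255,.12,.112)))
E
```

```text
{'top': (np.float64(-0.03), np.float64(62.0), 38), 'scene': (np.float64(0.11), np.float64(60.8), 16)} {'top': (np.float64(-0.01), np.float64(62.0), 38), 'scene': (np.float64(0.12), np.float64(60.8), 16)}
```

The bubble is centred (0.0 and 0.1 mm). I'll release the knob and lift.

Call:
jog_arm(increments=[{"tx": 0,"ty": 0,"tz": 0,"wx": 0,"wy": 0,"wz": 0,"gripper": 0.2},{"tx": 0,"ty": 0,"tz": 0,"wx": 0,"wy": 0,"wz": 0,"gripper": 0.3},{"tx": 0,"ty": 0,"tz": 0,"wx": 0,"wy": 0,"wz": 0,"gripper": 0.5},{"tx": 0,"ty": 0,"tz": 0,"wx": 0,"wy": 0,"wz": 0,"gripper": 0.6},{"tx": 0,"ty": 0,"tz": 0,"wx": 0,"wy": 0,"wz": 0,"gripper": 0.6}])

```text
time: 17.68
position: [0.4929, 0.3212, 0.1204]
tool_rot: [2.867, 1.284, 0.0]
ft_force: [-0.5, -0.3, 0.4]
grip_width: 0.417
grip_force: 0.0
```

Call:
jog_arm(increments=[{"tx": 0,"ty": 0,"tz": -10,"wx": 0,"wy": 0,"wz": 0,"gripper": 0.6},{"tx": 0,"ty": 0,"tz": -25,"wx": 0,"wy": 0,"wz": 0,"gripper": 0.6},{"tx": 0,"ty": 0,"tz": -45,"wx": 0,"wy": 0,"wz": 0,"gripper": 0.6},{"tx": 0,"ty": 0,"tz": -65,"wx": 0,"wy": 0,"wz": 0,"gripper": 0.6},{"tx": 0,"ty": 0,"tz": -75,"wx": 0,"wy": 0,"wz": 0,"gripper": 0.6}])

```text
time: 18.1
position: [0.4939, 0.322, 0.1988]
tool_rot: [-2.866, -1.284, -0.007]
ft_force: [0.0, 0.0, -0.5]
grip_width: 0.597
grip_force: 0.0
```

```bash
python3 - <<'E'
from h import *
p,r,s=pose();print(p,s["time"],s["joint_positions"].round(2),s["ft_force"].round(1),s["grip_width"])
inc([([.502,.258,.19],down(-.28)),([.513,.194,.19],down(.17)),([.513,.194,.14],down(.17))])
E
```

```text
[0.4938955  0.32197799 0.19881769] 18.1 [-0.98  0.21  0.42  1.66 -0.09  1.29 -1.28] [ 0.   0.  -0.5] 0.5969248486737143
t [-42.  49.   9.] w [ 0.002 -0.004 -0.448]  |t|65 |w|0.45
t [-58.  28.   0.] w [ 0.    0.   -0.45]  |t|65 |w|0.45
t [ 0.  0. 50.] w [0. 0. 0.]  |t|50 |w|0.00
```

Call:
jog_arm(increments=[{"tx": -8,"ty": 10,"tz": 2,"wx": 0,"wy": 0,"wz": -0.09,"gripper": 0},{"tx": -17,"ty": 20,"tz": 4,"wx": 0,"wy": 0,"wz": -0.18,"gripper": 0},{"tx": -25,"ty": 29,"tz": 5,"wx": 0,"wy": 0,"wz": -0.27,"gripper": 0},{"tx": -34,"ty": 39,"tz": 7,"wx": 0,"wy": 0,"wz": -0.36,"gripper": 0},{"tx": -42,"ty": 49,"tz": 9,"wx": 0,"wy": 0,"wz": -0.45,"gripper": 0}], grip_force=15)

```text
time: 18.52
position: [0.5013, 0.2567, 0.1867]
tool_rot: [2.504, 1.898, 0.001]
ft_force: [-0.4, 1.5, 0.3]
grip_width: 0.305
grip_force: 0.0
```

Call:
jog_arm(increments=[{"tx": -12,"ty": 6,"tz": 0,"wx": 0,"wy": 0,"wz": -0.09,"gripper": 0},{"tx": -23,"ty": 11,"tz": 0,"wx": 0,"wy": 0,"wz": -0.18,"gripper": 0},{"tx": -35,"ty": 17,"tz": 0,"wx": 0,"wy": 0,"wz": -0.27,"gripper": 0},{"tx": -46,"ty": 22,"tz": 0,"wx": 0,"wy": 0,"wz": -0.36,"gripper": 0},{"tx": -58,"ty": 28,"tz": 0,"wx": 0,"wy": 0,"wz": -0.45,"gripper": 0}])

```text
time: 18.93
position: [0.5123, 0.1935, 0.1867]
tool_rot: [-2.017, -2.409, -0.001]
ft_force: [0.1, -0.4, 0.5]
grip_width: 0.012
grip_force: 0.0
```

Call:
jog_arm(increments=[{"tx": 0,"ty": 0,"tz": 10,"wx": 0,"wy": 0,"wz": 0,"gripper": 0},{"tx": 0,"ty": 0,"tz": 20,"wx": 0,"wy": 0,"wz": 0,"gripper": 0},{"tx": 0,"ty": 0,"tz": 30,"wx": 0,"wy": 0,"wz": 0,"gripper": 0},{"tx": 0,"ty": 0,"tz": 40,"wx": 0,"wy": 0,"wz": 0,"gripper": 0},{"tx": 0,"ty": 0,"tz": 50,"wx": 0,"wy": 0,"wz": 0,"gripper": 0}])

```text
time: 19.35
position: [0.5115, 0.1949, 0.1348]
tool_rot: [-2.021, -2.404, 0.002]
ft_force: [0.8, 0.0, 0.5]
grip_width: 0.006
grip_force: 0.0
```

Call:
jog_arm(increments=[{"tx": 0,"ty": 0,"tz": 0,"wx": 0,"wy": 0,"wz": 0,"gripper": 0},{"tx": 0,"ty": 0,"tz": 0,"wx": 0,"wy": 0,"wz": 0,"gripper": 0},{"tx": 0,"ty": 0,"tz": 0,"wx": 0,"wy": 0,"wz": 0,"gripper": 0},{"tx": 0,"ty": 0,"tz": 0,"wx": 0,"wy": 0,"wz": 0,"gripper": 0},{"tx": 0,"ty": 0,"tz": 0,"wx": 0,"wy": 0,"wz": 0,"gripper": 0}])

```text
time: 19.77
position: [0.5127, 0.1943, 0.1371]
tool_rot: [2.022, 2.404, 0.002]
ft_force: [0.2, -0.3, 0.2]
grip_width: 0.007
grip_force: 0.0
```

```bash
python3 - <<'E'
from h import *
p,r,s=pose();print(p,s["time"],s["joint_positions"].round(2),s["ft_force"].round(1),s["grip_width"],bubble((.5255,.12,.112)))
i=vision.get_image("scene");cv2.imwrite("pics/f1.png",crop(i,290,170,510,335,3.6))
E
```

```text
[0.51269529 0.19426244 0.13713995] 19.7667 [-0.79  0.17  0.42  1.83 -0.07  1.16 -0.17] [ 0.2 -0.3  0.2] 0.007035547073592484 {'top': (np.float64(-12.03), np.float64(59.5), 30), 'scene': (np.float64(2.17), np.float64(57.0), 11)}
```

View pics/f1.png

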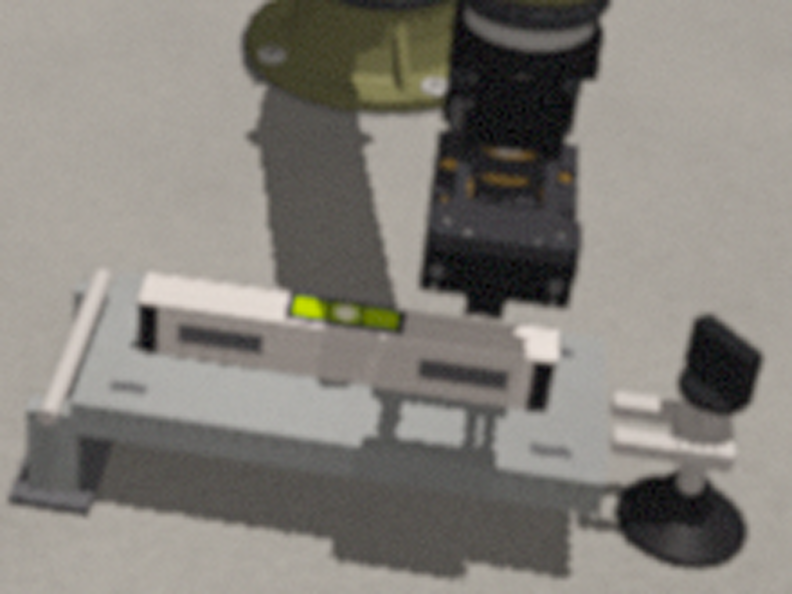

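The bubble sits at (347,312), the middle of the vial (290–405). My numeric reading is thrown off by the arm's shadow across the vial. The closed fingers are above the bar, well beside the vial, so I'll press down slowly.

Call:
jog_arm(increments=[{"tx": 0,"ty": 0,"tz": 2,"wx": 0,"wy": 0,"wz": 0,"gripper": 0},{"tx": 0,"ty": 0,"tz": 4,"wx": 0,"wy": 0,"wz": 0,"gripper": 0},{"tx": 0,"ty": 0,"tz": 6,"wx": 0,"wy": 0,"wz": 0,"gripper": 0},{"tx": 0,"ty": 0,"tz": 8,"wx": 0,"wy": 0,"wz": 0,"gripper": 0},{"tx": 0,"ty": 0,"tz": 9,"wx": 0,"wy": 0,"wz": 0,"gripper": 0}])

```text
time: 20.33
position: [0.512, 0.1939, 0.127]
tool_rot: [-2.022, -2.404, 0.001]
ft_force: [0.8, -0.1, 0.3]
grip_width: 0.005
grip_force: 0.0
```

Call:
jog_arm(increments=[{"tx": 0,"ty": 0,"tz": 1,"wx": 0,"wy": 0,"wz": 0,"gripper": 0},{"tx": 0,"ty": 0,"tz": 2,"wx": 0,"wy": 0,"wz": 0,"gripper": 0},{"tx": 0,"ty": 0,"tz": 3,"wx": 0,"wy": 0,"wz": 0,"gripper": 0},{"tx": 0,"ty": 0,"tz": 3,"wx": 0,"wy": 0,"wz": 0,"gripper": 0},{"tx": 0,"ty": 0,"tz": 3,"wx": 0,"wy": 0,"wz": 0,"gripper": 0}])

```text
time: 20.75
position: [0.5123, 0.194, 0.1245]
tool_rot: [2.022, 2.404, 0.0]
ft_force: [1.0, -0.1, 0.6]
grip_width: 0.007
grip_force: 0.0
```

Call:
jog_arm(increments=[{"tx": 0,"ty": 0,"tz": 1,"wx": 0,"wy": 0,"wz": 0,"gripper": 0},{"tx": 0,"ty": 0,"tz": 2,"wx": 0,"wy": 0,"wz": 0,"gripper": 0},{"tx": 0,"ty": 0,"tz": 3,"wx": 0,"wy": 0,"wz": 0,"gripper": 0},{"tx": 0,"ty": 0,"tz": 3,"wx": 0,"wy": 0,"wz": 0,"gripper": 0},{"tx": 0,"ty": 0,"tz": 3,"wx": 0,"wy": 0,"wz": 0,"gripper": 0}])

```text
time: 21.17
position: [0.5122, 0.194, 0.1214]
tool_rot: [2.022, 2.404, -0.0]
ft_force: [-0.3, -0.8, -0.1]
grip_width: 0.005
grip_force: 0.0
```

Call:
jog_arm(increments=[{"tx": 0,"ty": 0,"tz": 1,"wx": 0,"wy": 0,"wz": 0,"gripper": 0},{"tx": 0,"ty": 0,"tz": 2,"wx": 0,"wy": 0,"wz": 0,"gripper": 0},{"tx": 0,"ty": 0,"tz": 2,"wx": 0,"wy": 0,"wz": 0,"gripper": 0},{"tx": 0,"ty": 0,"tz": 2,"wx": 0,"wy": 0,"wz": 0,"gripper": 0},{"tx": 0,"ty": 0,"tz": 2,"wx": 0,"wy": 0,"wz": 0,"gripper": 0}])

```text
time: 21.58
position: [0.5125, 0.1941, 0.1205]
tool_rot: [-2.022, -2.404, -0.001]
ft_force: [-1.9, -0.4, 4.6]
grip_width: 0.008
grip_force: 2.8
```

Call:
jog_arm(increments=[{"tx": 0,"ty": 0,"tz": 1,"wx": 0,"wy": 0,"wz": 0,"gripper": 0},{"tx": 0,"ty": 0,"tz": 1,"wx": 0,"wy": 0,"wz": 0,"gripper": 0},{"tx": 0,"ty": 0,"tz": 1,"wx": 0,"wy": 0,"wz": 0,"gripper": 0},{"tx": 0,"ty": 0,"tz": 1,"wx": 0,"wy": 0,"wz": 0,"gripper": 0},{"tx": 0,"ty": 0,"tz": 1,"wx": 0,"wy": 0,"wz": 0,"gripper": 0}])

```text
time: 22.0
position: [0.5125, 0.1941, 0.1204]
tool_rot: [-2.022, -2.404, -0.002]
ft_force: [-4.3, -1.6, 11.3]
grip_width: 0.006
grip_force: 5.5
```

Call:
jog_arm(increments=[{"tx": 0,"ty": -0.3,"tz": 0.5,"wx": 0,"wy": 0,"wz": 0,"gripper": 0},{"tx": 0,"ty": -0.5,"tz": 0.5,"wx": 0,"wy": 0,"wz": 0,"gripper": 0},{"tx": 0,"ty": -0.5,"tz": 0.5,"wx": 0,"wy": 0,"wz": 0,"gripper": 0},{"tx": 0,"ty": -0.5,"tz": 0.5,"wx": 0,"wy": 0,"wz": 0,"gripper": 0},{"tx": 0,"ty": -0.5,"tz": 0.5,"wx": 0,"wy": 0,"wz": 0,"gripper": 0}])

```text
time: 22.42
position: [0.5125, 0.1941, 0.1204]
tool_rot: [2.022, 2.404, 0.003]
ft_force: [-3.1, -1.4, 12.5]
grip_width: 0.005
grip_force: 6.3
```

Call:
jog_arm(increments=[{"tx": 0,"ty": 0,"tz": 0,"wx": 0,"wy": 0,"wz": 0,"gripper": 0},{"tx": 0,"ty": 0,"tz": 0,"wx": 0,"wy": 0,"wz": 0,"gripper": 0},{"tx": 0,"ty": 0,"tz": 0,"wx": 0,"wy": 0,"wz": 0,"gripper": 0},{"tx": 0,"ty": 0,"tz": 0,"wx": 0,"wy": 0,"wz": 0,"gripper": 0},{"tx": 0,"ty": 0,"tz": 0,"wx": 0,"wy": 0,"wz": 0,"gripper": 0}])

```text
time: 22.83
position: [0.5125, 0.1941, 0.1204]
tool_rot: [2.022, 2.404, 0.003]
ft_force: [-4.3, -1.4, 12.2]
grip_width: 0.008
grip_force: 6.3
```

```bash
python3 - <<'E'
from h import *
F=[]
for k in range(3): vision.get_image("scene"); F.append(ctrl.get_state()["ft_force"].round(1))
p,r,s=pose();print(p,s["time"],F)
i=vision.get_image("scene");d=np.zeros((600,800,3),np.uint8)
d[:360,:600]=crop(i,300,210,500,330,3); d[360:600,:480]=crop(i,365,243,405,263,12)
cv2.imwrite("pics/f2.png",d)
E
```

```text
[0.51247439 0.19411702 0.120413  ] 22.9833 [array([-4.2, -2.1, 11.5]), array([-4.5, -2. , 13.2]), array([-3.6, -2.7, 12.5])]
```

View pics/f2.png

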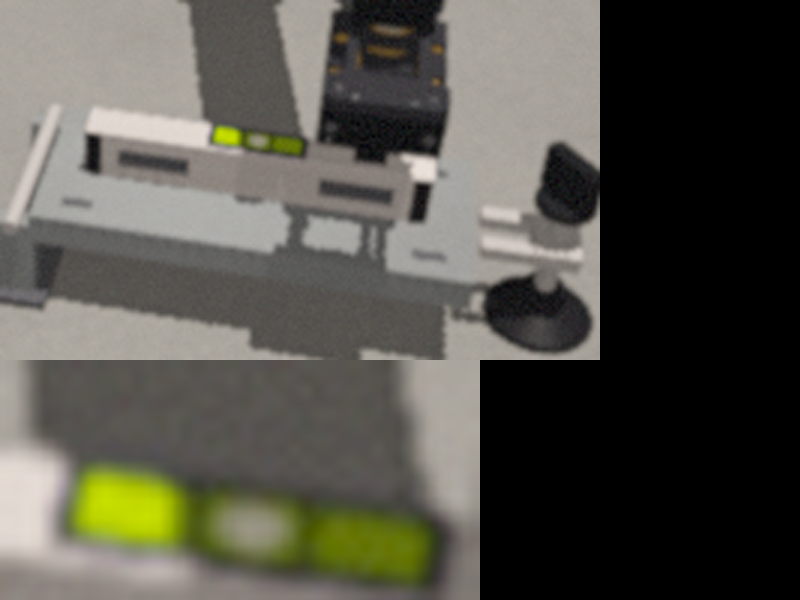

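The bubble at 250 lies midway between the lines at 190 and 310 (vial 70–440). The push reads about 12.4 N, so I'll add a little to reach about 15 N.

Call:
jog_arm(increments=[{"tx": 0,"ty": 0,"tz": 0.4,"wx": 0,"wy": 0,"wz": 0,"gripper": 0},{"tx": 0,"ty": 0,"tz": 0.4,"wx": 0,"wy": 0,"wz": 0,"gripper": 0},{"tx": 0,"ty": 0,"tz": 0.4,"wx": 0,"wy": 0,"wz": 0,"gripper": 0},{"tx": 0,"ty": 0,"tz": 0.4,"wx": 0,"wy": 0,"wz": 0,"gripper": 0},{"tx": 0,"ty": 0,"tz": 0.4,"wx": 0,"wy": 0,"wz": 0,"gripper": 0}])

```text
time: 23.45
position: [0.5125, 0.1941, 0.1204]
tool_rot: [2.023, 2.404, 0.003]
ft_force: [-5.1, -2.1, 15.2]
grip_width: 0.003
grip_force: 7.4
```

Call:
jog_arm(increments=[{"tx": 0,"ty": 0,"tz": 0,"wx": 0,"wy": 0,"wz": 0,"gripper": 0},{"tx": 0,"ty": 0,"tz": 0,"wx": 0,"wy": 0,"wz": 0,"gripper": 0},{"tx": 0,"ty": 0,"tz": 0,"wx": 0,"wy": 0,"wz": 0,"gripper": 0},{"tx": 0,"ty": 0,"tz": 0,"wx": 0,"wy": 0,"wz": 0,"gripper": 0},{"tx": 0,"ty": 0,"tz": 0,"wx": 0,"wy": 0,"wz": 0,"gripper": 0}])

```text
time: 23.87
position: [0.5125, 0.1941, 0.1204]
tool_rot: [2.023, 2.404, 0.003]
ft_force: [-4.5, -1.9, 15.1]
grip_width: 0.01
grip_force: 7.4
```

```bash
python3 - <<'E'
from h import *
F=[]
for k in range(6): vision.get_image("scene"); F.append(ctrl.get_state()["ft_force"])
print(np.mean(F,0).round(1))
E
```

```text
[-4.9 -2.3 14.6]
```

The push is steady at 14.6 N with the bubble in the middle, so I'm handing in.

```bash
python3 -c "
from bench import ctrl
print(ctrl.close_job())"
```

```text
the job is handed in; nothing more can be done
None
```

I handed the job in at about 24 s, with the arm still pressing the level down at about 14.6 N and the bubble midway between the two lines. The knob took about 0.9 rad clockwise, and as far as the pictures show, the filters and carton were not touched.

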